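# Put the Forstner bits back in their sprung stand

### The job

Put the Forstner bits away in their stand: draw the blue sprung keeper arm back by its black post until it hooks on the hair-trigger catch, and with it still hooked open stand every bit that is out on the bench cutter-down in the recess of its own diameter, fully home. When all of them are in, press the red pad so that the keeper snaps shut over them, and leave it shut. Leave the tape measure, the marker pen and the sanding block where they are.

Things in the scene. Friction and masses are not known exactly. Their poses are not given: they have to be found in the camera images.
- bit_stand: Fixed stand: a light wooden block (60 x 222 mm, top 30 mm above the worktop) with a row of five graded round recesses, and a dark steel foot (12 mm high) at its 20 mm end with the keeper's pivot and the catch. Origin at worktop level under the pivot; z up; +y runs along the row from the pivot (20 mm recess nearest, 40 mm farthest); +x is the side to which the keeper swings open.
- pivot (a point): Pivot axis of the keeper arm (vertical), 38 mm above the worktop, at x = y = 0 of the bit stand.
- keeper_post (a point): Middle of the part of the keeper's black upright post that can be gripped (post 14 mm diameter, from 42 to 78 mm above the worktop; this point at 64 mm). It moves with the arm on a circle of about 156 mm round the pivot.
- keeper (a joint): Angle of the blue sprung arm. 0 = shut: along the row, 34 to 42 mm above the worktop, over the +x edge of every recess, beside the shanks. Grows clockwise from above (swings to the stand's +x side); stop at 1.58. A spring pulls it shut (1 to 2.5 N at the post). Drawn past 1.53 its pin rides over the catch and drops behind the tooth; let back, it rests on the catch at about 1.45.
- catch (a joint): Hair-trigger catch: how far (m) its brass tongue is pressed down; 0 = up, 0.008 = fully down. It springs up by itself. About 5 mm (about 2 to 3 N) frees the hooked arm, which then snaps shut.
- trigger_pad (a point): Centre of the top of the catch's red pad (28 x 28 mm, 37 mm above the worktop when up), near the stand's end beyond the pivot; pressing it down works the catch. The arm swings away from it when it fires.
- hole_20 (a point): Centre of the mouth of the 20 mm recess (in the top face of the stand, 30 mm above the worktop; bore 22.4 mm, 18 mm deep, flat floor), 56 mm from the pivot along the row.
- hole_25 (a point): Centre of the mouth of the 25 mm recess (in the top face of the stand, 30 mm above the worktop; bore 27.4 mm, 18 mm deep, flat floor), 94 mm from the pivot along the row.
- hole_30 (a point): Centre of the mouth of the 30 mm recess (in the top face of the stand, 30 mm above the worktop; bore 32.4 mm, 18 mm deep, flat floor), 134 mm from the pivot along the row.
- hole_35 (a point): Centre of the mouth of the 35 mm recess (in the top face of the stand, 30 mm above the worktop; bore 37.4 mm, 18 mm deep, flat floor), 178 mm from the pivot along the row.
- hole_40 (a point): Centre of the mouth of the 40 mm recess (in the top face of the stand, 30 mm above the worktop; bore 42.4 mm, 18 mm deep, flat floor), 226 mm from the pivot along the row.
- bit_20: Loose steel Forstner bit with a 20 mm round cutter (14 mm high, its foot tapering in by 2 mm over the lowest 4 mm) and a 10 mm round shank above it, 58 mm high in all. Origin at the centre of the cutter's underside, z along the shank. Stands on its cutter with the shank up. May be absent.
- bit_25: Loose steel Forstner bit with a 25 mm round cutter (14 mm high, its foot tapering in by 2 mm over the lowest 4 mm) and a 10 mm round shank above it, 58 mm high in all. Origin at the centre of the cutter's underside, z along the shank. Stands on its cutter with the shank up. May be absent.
- bit_30: Loose steel Forstner bit with a 30 mm round cutter (14 mm high, its foot tapering in by 2 mm over the lowest 4 mm) and a 10 mm round shank above it, 58 mm high in all. Origin at the centre of the cutter's underside, z along the shank. Stands on its cutter with the shank up. May be absent.
- bit_35: Loose steel Forstner bit with a 35 mm round cutter (14 mm high, its foot tapering in by 2 mm over the lowest 4 mm) and a 10 mm round shank above it, 58 mm high in all. Origin at the centre of the cutter's underside, z along the shank. Stands on its cutter with the shank up. May be absent.
- bit_40: Loose steel Forstner bit with a 40 mm round cutter (14 mm high, its foot tapering in by 2 mm over the lowest 4 mm) and a 10 mm round shank above it, 58 mm high in all. Origin at the centre of the cutter's underside, z along the shank. Stands on its cutter with the shank up. May be absent.
- tape_measure: Yellow tape measure, 37 x 103 x 64 mm, loose bystander; origin under its middle.
- marker_pen: Red and white marker pen, 17 x 135 x 16 mm, lying; loose bystander; origin under its middle.
- sanding_block: Cork sanding block, 60 x 110 x 30 mm, loose bystander; origin under its middle.
Not all that is in view belongs to the job. Leave any orange or yellow look-alike of the bit_20 alone.

How it is judged:
On the way, in this order (a step that is already met when the one before it is completed fails the run):
1. the keeper arm rests on the catch, with the robot off it (value of joint keeper between 1.38 and 1.52 rad and contact force between keeper and the fingers below 0.1 N and value of joint catch below 0.002 m), for 0.4 s.
2. every bit is fully home in its own recess and released, the keeper still on the catch (horizontal distance between bit_20 and hole_20 below 0.004 m and z of bit_20 in the frame of hole_20 below -0.0155 m and angle between each of bit_20, bit_25, bit_30, bit_35, bit_40's own z axis and vertical below 0.1 rad and horizontal distance between bit_25 and hole_25 below 0.004 m and z of bit_25 in the frame of hole_25 below -0.0155 m and horizontal distance between bit_30 and hole_30 below 0.004 m and z of bit_30 in the frame of hole_30 below -0.0155 m and horizontal distance between bit_35 and hole_35 below 0.004 m and z of bit_35 in the frame of hole_35 below -0.0155 m and horizontal distance between bit_40 and hole_40 below 0.004 m and z of bit_40 in the frame of hole_40 below -0.0155 m and value of joint keeper above 1.38 rad and contact force between each of bit_20, bit_25, bit_30, bit_35, bit_40 and the fingers below 0.1 N), for 0.3 s.
At the end, for the whole second after the job is handed in: Every bit present stands at rest in the recess of its own diameter (within 4 mm of its centre, cutter underside at least 15.5 mm below the top face, tilted less than 0.1 rad), and the keeper arm is shut (below 0.06 rad) (horizontal distance between bit_20 and hole_20 below 0.004 m and z of bit_20 in the frame of hole_20 below -0.0155 m and angle between each of bit_20, bit_25, bit_30, bit_35, bit_40's own z axis and vertical below 0.1 rad and horizontal distance between bit_25 and hole_25 below 0.004 m and z of bit_25 in the frame of hole_25 below -0.0155 m and horizontal distance between bit_30 and hole_30 below 0.004 m and z of bit_30 in the frame of hole_30 below -0.0155 m and horizontal distance between bit_35 and hole_35 below 0.004 m and z of bit_35 in the frame of hole_35 below -0.0155 m and horizontal distance between bit_40 and hole_40 below 0.004 m and z of bit_40 in the frame of hole_40 below -0.0155 m and value of joint keeper below 0.06 rad and linear speed of each of bit_20, bit_25, bit_30, bit_35, bit_40 below 0.02 m/s); the robot touches nothing.
It fails at once if the tape measure is moved more than 3 cm (distance of tape_measure from where it was at the start of the episode above 0.03 m).
It fails at once if the marker pen is moved more than 3 cm (distance of marker_pen from where it was at the start of the episode above 0.03 m).
It fails at once if the sanding block is moved more than 3 cm (distance of sanding_block from where it was at the start of the episode above 0.03 m).
Of bit_20, bit_25, bit_30, bit_35, bit_40 only 4 to 5 are there at a start; the rules pass over those that are not, and their reading is None.
At some moment in a run one of bit_30, bit_35, bit_40 may be knocked a few centimetres aside while the robot is not near it.
Once in a run the grip may slacken for a moment while it holds something.
It also fails if it takes over 210 s, if anything falls off the work surface, if the arm or the gripper's body presses on something with over 40 N, if the wrist force passes 120 N, or if a joint passes its speed limit or range.

### The arm

A 7-joint arm with a two-finger parallel gripper is mounted at the origin on a cart in front of the work surface, level with it; the furniture and walls round the work are solid. World frame = base frame: x ahead of the robot, y to its left, z up, the work surface at z = 0. Lengths are in m, angles in rad, forces in N, time in s.
With the tool pointing down it reaches from about 0.35 to 0.775 m from the base axis. Payload 3.1 kg.
Tool frame: the origin (TCP) lies on the centre line of the jaws, within the pads' length; the fingertips stand 25 mm ahead of it and the grasp point (between the pads) lies 6 mm ahead of it; z points along the fingers, y is the line along which they close (so a half turn about z gives the same grasp; the last joint's range is limited). The gripper opens to 85 mm and grips with 20 to 120 N. Pads are 22 mm wide; open, the fingers measure 114 mm over their backs; the gripper's body (76 mm by 85 mm) begins 54 mm behind the grasp point. The pads swing forward as they close: fully open they stand 13 mm farther back than shut.
Start: joints at [-1.191, 0.311, 0.014, 1.512, -0.004, 1.319, -0.027], TCP at [0.225, 0.502, 0.256] pointing down, gripper open.
Joint ranges: [-2.7, 2.7], [-0.3, 1.91], [-1.27, 1.3], [0.12, 2.57], [-1.44, 4.58], [0.2, 2.03], [-3.05, 3.05]. Speed limits (rad/s): [2.79, 2.79, 3.14, 3.14, 3.14, 3.14, 3.14].

### API

Orientations are given as a unit quaternion [w, x, y, z].
In Python, from station import bot gives the robot as it stands. The module is installed in compiled form; this text tells all that it offers.
- The arm moves only by the shell command python3 -m handwheel 'ROWS' [OPENING] [FORCE]. ROWS is JSON, a list that holds one entry, the list of rows, each a list of 6 numbers: the shift along the tool's x, y, z in cm, then the turn, a rotation vector about the tool's x, y, z in rad. In form: [[[x, y, z, wx, wy, wz], ...]]. A call has exactly 10 rows; each row is the pose to reach, as a shift and turn from the pose commanded when the call began, along the tool's axes at that moment; what a row does not reach only later rows make up. A row lasts 1/12 s, in which the tool goes at most 41.7 mm and 7.16 degrees, less where a joint would pass 70% of its speed; a pose out of reach is approached as far as the arm can. A call with a gripper value outside its range is refused whole. OPENING is the finger opening in cm, from 0 to 8.54, set as the call begins (- or left out, the last holds). The fingers move at their own pace and stop on an object; FORCE is the grip in N (left out, the last holds). Time passes only in rows, so rows that repeat a pose let the fingers close, or fill a call up. It gives the time, the measured TCP pose, the force, the opening and the grip force at its end, in the units of the state.
- bot.read_state(): the state, without advancing time (a new reading comes with each control period).
- bot.capture(name): name is "side" or "top" or "wrist"; returns the picture (384x512x3 uint8, blue, green, red); there is no depth.
- bot.camera_model(name): a dict with "mtx" (3x3 intrinsics, pixels), "rvec" (rotation vector, rad) and "tvec" (3), from world to camera coordinates, as OpenCV has them. Camera axes: x right, y down, z forward; pixel columns grow to the right and rows downward; lengths in m; the calibration is good to about 2 mm. A picture is of the moment at which its call begins: read the wrist's pose just before it. camera_model takes no time and is no camera call; for the wrist camera it gives the pose at the moment of the call.
- bot.job_done(): hands the job in; it is judged then, once.
The state is a dict: "t": time; "q": joint angles; "joint_velocities": joint speeds; "tau": joint torques, N m; "ee_pos": TCP position; "orientation": TCP orientation; "contact_force": force on the tool from outside, world axes, zero at the start; "ft_torque": the same for the moment, N m; "width": opening from 0.0 (shut) to 1.0 (fully open); "gripper_force": force on a finger pad.
Only numpy, scipy, OpenCV 4.12 (cv2) and the standard library are available. Lean on these libraries where they do the work, as an engineer would, in place of code of your own. Each camera call takes 0.05 s, during which the arm holds its last target. There are 200 camera calls.

## Working session

There is one attempt and no reset: what is moved stays moved. The work goes in short steps, Python scripts to look and compute and a shell command to move; the robot and the scene stay as the last step left them, time stands still between calls to the robot, and variables do not carry over. Pictures are saved under pics/ and viewed, at most 14 in all, crops included, and the job is handed in when it is done.

```bash
mkdir -p pics; cat > h.py <<'E'
import numpy as np, cv2
from station import bot
from scipy.spatial.transform import Rotation as R
def snap(n,f):
    m=bot.camera_model(n); im=bot.capture(n); cv2.imwrite('pics/'+f,im); return im,m
def ray(m,uv):
    K=np.array(m['mtx']);Rm=cv2.Rodrigues(np.array(m['rvec'],float))[0];t=np.array(m['tvec'],float).ravel()
    d=Rm.T@np.linalg.inv(K)@np.array([uv[0],uv[1],1.]); return -Rm.T@t,d
def onz(m,uv,z):
    c,d=ray(m,uv); return c+d*(z-c[2])/d[2]
def proj(m,p):
    return cv2.projectPoints(np.array(p,float).reshape(-1,1,3),np.array(m['rvec'],float),np.array(m['tvec'],float),np.array(m['mtx'],float),None)[0].reshape(-1,2)
E
python3 - <<'E'
from h import *
s=bot.read_state(); print({k:np.round(v,3) for k,v in s.items()})
for n in('top','side'):
    im,m=snap(n,n+'0.png'); c,_=ray(m,(0,0)); print(n,c,np.array(m['mtx']).round(1).tolist())
E
```

```text
{'t': np.float64(0.0), 'q': array([-1.191,  0.312,  0.014,  1.513, -0.004,  1.319, -0.027]), 'joint_velocities': array([-0.   ,  0.001,  0.002, -0.001, -0.002, -0.   , -0.002]), 'tau': array([ 0.0000e+00, -3.7993e+01,  1.4600e-01, -2.3059e+01,  1.2000e-02,
        1.4000e-02, -0.0000e+00]), 'ee_pos': array([0.225, 0.501, 0.255]), 'orientation': array([-0.   ,  0.209,  0.978, -0.001]), 'contact_force': array([ 0.707, -0.541,  0.26 ]), 'ft_torque': array([0.039, 0.009, 0.001]), 'gripper_force': np.float64(0.0), 'width': np.float64(1.002)}
top [ 0.43535212 -0.08248428  1.02138856] [[361.2, 0.0, 251.6], [0.0, 361.2, 189.7], [0.0, 0.0, 1.0]]
side [ 0.50383057 -0.9782073   0.43078657] [[370.7, 0.0, 254.1], [0.0, 370.7, 192.4], [0.0, 0.0, 1.0]]
```

View pics/top0.png

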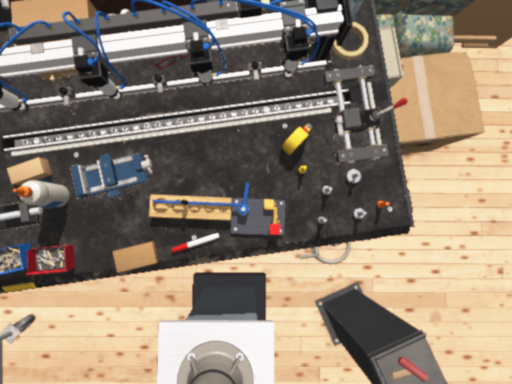

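View pics/side0.png

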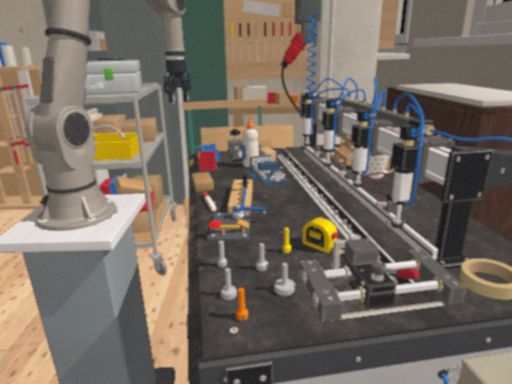

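```bash
python3 - <<'E'
from h import *
im=cv2.imread('pics/top0.png'); c=im[140:260,140:400]; cv2.imwrite('pics/c0.png',cv2.resize(c,None,fx=3.07,fy=3.07,interpolation=cv2.INTER_CUBIC))
m=bot.camera_model('top')
for n,uv,z in [('b1',(327,190),.058),('b2',(353,176),.058),('b3',(360,213),.058),('b4',(321,220),.058),('piv',(243,208),.04),('end',(151,203),.03),('pad',(275,229),.037),('pen',(195,242),.01),('block',(135,257),.03),('tape',(296,140),.06)]: print(n,onz(m,uv,z).round(3))
E
```

```text
b1 [ 0.513 -0.298  0.058]
b2 [ 0.551 -0.369  0.058]
b3 [ 0.452 -0.386  0.058]
b4 [ 0.433 -0.281  0.058]
piv [ 0.464 -0.073  0.04 ]
end [0.477 0.179 0.03 ]
pad [ 0.408 -0.16   0.037]
pen [0.371 0.06  0.01 ]
block [0.331 0.218 0.03 ]
tape [ 0.648 -0.215  0.06 ]
```

View pics/c0.png

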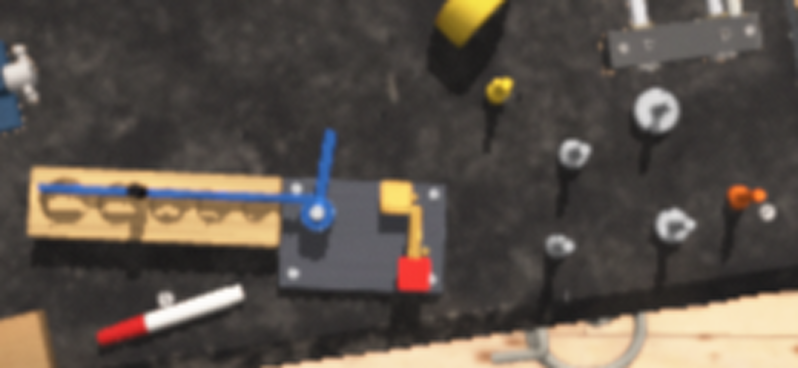

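```bash
cat >> h.py <<'E'
def rel(p,psi=None):
    "row (cm, rad) from the present measured pose to TCP p with tool y at angle psi"
    s=bot.read_state(); q=s['orientation']; R0=R.from_quat([q[1],q[2],q[3],q[0]])
    y0=R0.as_matrix()[:,1]; ps0=np.arctan2(y0[1],y0[0])
    if psi is None: psi=ps0
    c,n=np.cos(psi),np.sin(psi); T=R.from_matrix(np.array([[-n,c,0],[c,n,0],[0,0,-1]]))
    sh=R0.inv().apply(np.array(p)-s['ee_pos'])*100
    w=(R0.inv()*T).as_rotvec()
    print('row',sh.round(2),w.round(3),'| at',s['ee_pos'].round(4),'psi',round(ps0,3),'w',round(float(s['width']),3),'f',np.round(s['contact_force'],1),'t',round(s['t'],1))
E
python3 - <<'E'
from h import *
rel([.44,.04,.30],0.0)
E
```

```text
row [-38.51 -33.29  -4.39] [-2.000e-03  1.000e-03  1.149e+00] | at [0.2249 0.5012 0.2553] psi 1.149 w 0.998 f [-0.3  0.2 -0.2] t 0.1
```

```bash
r="[-38.5,-33.3,-4.4,0,0,1.149]"; python3 -m handwheel '[[[-3.8,-3.3,-0.4,0,0,0.11],[-7.6,-6.6,-0.8,0,0,0.22],[-11.4,-9.9,-1.2,0,0,0.33],[-15.2,-13.2,-1.6,0,0,0.44],[-19,-16.5,-2,0,0,0.55],[-22.8,-19.8,-2.4,0,0,0.66],[-26.6,-23.1,-2.8,0,0,0.77],[-30.4,-26.4,-3.2,0,0,0.88],[-34.2,-29.7,-3.6,0,0,0.99],[-38,-33,-4,0,0,1.1]]]' 6
python3 - <<'E'
from h import *
rel([.44,.04,.30],0.0)
im,m=snap('wrist','w0.png'); print(ray(m,(256,192)))
E
```

```text
t: 0.93
ee_pos: [0.3998, 0.1229, 0.2893]
orientation: [-0.0, 0.691, 0.722, 0.0]
contact_force: [0.4, 1.3, 0.0]
width: 0.704
gripper_force: 0.0
row [-8.46  3.65 -1.08] [-0.    -0.     0.044] | at [0.3998 0.1229 0.2893] psi 0.044 w 0.704 f [0.4 1.3 0. ] t 0.9
(array([0.39698804, 0.19973022, 0.40699116]), array([ 0.01334618, -0.2915755 , -0.9564806 ]))
```

View pics/w0.png

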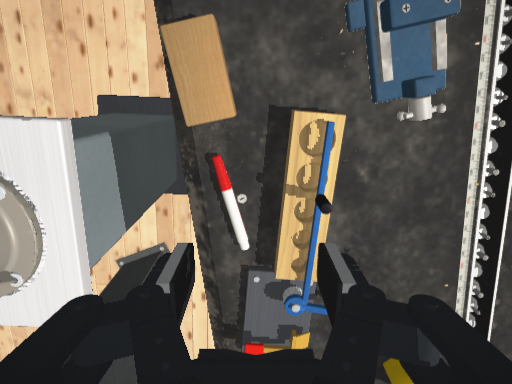

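The wrist view shows the wood block with its far corners at (292,109) and (346,114). The post is at (324,204), the pivot at (296,308) and the red pad at (255,350).

```bash
cat > stand.py <<'E'
from h import *
m=bot.camera_model('wrist')
im=cv2.imread('pics/w0.png')
for n,uv,z in [('TL',(292,109),.03),('TR',(346,114),.03),('BL',(276,278),.03),('piv',(296,307),.044),('post',(326,207),.070),('pad',(255,350),.037)]: print(n,onz(m,uv,z).round(4))
hsv=cv2.cvtColor(im,cv2.COLOR_BGR2HSV)
wood=cv2.inRange(hsv,(10,60,120),(28,200,255)); wood[:100]=0; wood[285:]=0; wood[:,:265]=0;wood[:,360:]=0
blue=cv2.inRange(hsv,(100,120,80),(125,255,255)); blue[:110]=0; blue[:,350:]=0; blue[330:]=0
u=cv2.morphologyEx(wood|blue,cv2.MORPH_CLOSE,np.ones((9,9)))
c=max(cv2.findContours(wood,0,1)[0],key=cv2.contourArea); 
print('wood',cv2.approxPolyDP(cv2.convexHull(c),4,True).reshape(-1,2).tolist())
for uv in cv2.approxPolyDP(cv2.convexHull(c),4,True).reshape(-1,2): print(onz(m,uv,.03).round(4))
mt=bot.camera_model('top'); it=cv2.imread('pics/top0.png'); print('top piv',onz(mt,(140+317/3.07,140+211/3.07),.044).round(4),'post',onz(mt,(140+138/3.07,140+191/3.07),.078).round(4),'pad',onz(mt,(140+413/3.07,140+274/3.07),.037).round(4))
E
python3 stand.py
```

```text
TL [0.4462 0.1741 0.03  ]
TR [0.5093 0.1701 0.03  ]
BL [ 0.4379 -0.0504  0.03  ]
piv [ 0.466  -0.0862  0.044 ]
post [0.4868 0.0691 0.07  ]
pad [ 0.412  -0.1674  0.037 ]
wood [[345, 115], [332, 201], [303, 280], [275, 278], [294, 111]]
[0.5083 0.169  0.03  ]
[0.5037 0.063  0.03  ]
[ 0.4752 -0.0527  0.03  ]
[ 0.4365 -0.0504  0.03  ]
[0.4486 0.1719 0.03  ]
top piv [ 0.4623 -0.0735  0.044 ] post [0.4776 0.0782 0.078 ] pad [ 0.4073 -0.1586  0.037 ]
```

```bash
python3 - <<'E'
from h import *
rel([.45,-.02,.30],0.0)
E
```

```text
row [-13.39   4.25  -0.86] [0.005 0.006 0.025] | at [0.4042 0.1128 0.2904] psi 0.025 w 0.704 f [ 3.1 -6.4  0.3] t 1.0
```

```bash
python3 -m handwheel '[[[-3,1,-0.2,0,0,0],[-6,2,-0.4,0,0,0.01],[-9,3,-0.6,0,0,0.02],[-12,4,-0.8,0,0,0.025],[-13.4,4.2,-0.9,0,0,0.025],[-13.4,4.2,-0.9,0,0,0.025],[-13.4,4.2,-0.9,0,0,0.025],[-13.4,4.2,-0.9,0,0,0.025],[-13.4,4.2,-0.9,0,0,0.025],[-13.4,4.2,-0.9,0,0,0.025]]]' 5
python3 - <<'E'
from h import *
rel([.45,-.02,.30],0.0)
im,m=snap('wrist','w1.png'); np.save('w1m.npy',m,allow_pickle=True)
rel([.45,-.02,.30],0.0)
E
```

```text
t: 1.82
ee_pos: [0.448, -0.0052, 0.2981]
orientation: [-0.0, 0.697, 0.717, -0.0]
contact_force: [0.8, -0.8, 0.1]
width: 0.585
gripper_force: 0.0
row [-1.49  0.16 -0.19] [-0.001 -0.001  0.027] | at [ 0.448  -0.0052  0.2981] psi 0.027 w 0.585 f [ 0.8 -0.8  0.1] t 1.8
row [-1.46  0.15 -0.19] [-0.    -0.     0.027] | at [ 0.4481 -0.0054  0.2981] psi 0.027 w 0.59 f [0.7 0.7 0.2] t 1.9
```

View pics/w1.png

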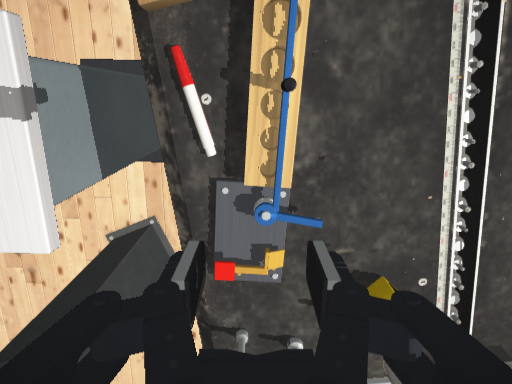

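The wrist view shows the pivot at (265,215), post top at (289,85) and pad at (224,271). The wood's pivot-end edge runs from (244,184) to (292,187).

```bash
python3 - <<'E'
from h import *
m=np.load('w1m.npy',allow_pickle=True).item(); im=cv2.imread('pics/w1.png'); hsv=cv2.cvtColor(im,cv2.COLOR_BGR2HSV)
def P(n,uv,z): p=onz(m,uv,z); print(n,np.round(uv,1),p.round(4)); return p
wood=cv2.inRange(hsv,(10,50,110),(30,220,255)); wood[:,:236]=0; wood[:,320:]=0; wood[190:]=0
L=[];Rr=[]
for v in range(20,180,4):
    x=np.flatnonzero(wood[v]); L.append((x.min(),v)); Rr.append((x.max()+1,v))
def line(pts):
    w=np.array([onz(m,p,.03)[:2] for p in pts]); vx,vy,x,y=cv2.fitLine(w.astype(np.float32),cv2.DIST_HUBER,0,.01,.01).ravel(); s=np.sign(vy); return np.array([vx,vy])*s,np.array([x,y])
l,r=line(L),line(Rr); print(l,r)
y=np.median([np.flatnonzero(wood[:,u]).max()+1 for u in range(250,272)]);P('woodend',(260,y),.03)
red=cv2.inRange(hsv,(0,150,120),(6,255,255)); red[:250]=0; x,yy,w,h=cv2.boundingRect(red); M=cv2.moments(red,True);P('pad',(M['m10']/M['m00'],M['m01']/M['m00']),.037)
P('piv',(265,215),.044); P('post78',(289,85),.078)
# midline
mid=(l[1]+r[1])/2; d=l[0]+r[0]; d/=np.linalg.norm(d)
pv=onz(m,(265,215),.044)[:2]; n=np.array([d[1],-d[0]])
print('axis',d,'pivot offset in stand-x of midline',(pv-mid)@n, 'widths',(r[1]-l[1])@n)
E
```

```text
(array([0.03694785, 0.99931717], dtype=float32), array([0.437983  , 0.06920239], dtype=float32)) (array([0.03605903, 0.99934965], dtype=float32), array([0.49861693, 0.06813972], dtype=float32))
woodend [260. 187.] [ 0.4547 -0.0392  0.03  ]
pad [224.2 270.6] [ 0.4096 -0.1568  0.037 ]
piv [265 215] [ 0.4618 -0.0717  0.044 ]
post78 [289  85] [0.4795 0.0827 0.078 ]
axis [0.03650345 0.99933356] pivot offset in stand-x of midline -0.001323378636339651 widths 0.06063231
```

```bash
python3 - <<'E'
from h import *
rel([.4795,.0827,.125],-.106)
E
```

```text
row [ 8.72  3.38 17.32] [-0.    -0.     0.133] | at [ 0.4481 -0.0054  0.2981] psi 0.027 w 0.59 f [0.7 0.7 0.2] t 1.9
```

```bash
python3 -m handwheel '[[[1.8,0.7,3,0,0,0.03],[3.6,1.4,6,0,0,0.06],[5.4,2.1,9,0,0,0.09],[7.2,2.8,12,0,0,0.12],[8.72,3.38,15,0,0,0.133],[8.72,3.38,17.3,0,0,0.133],[8.72,3.38,17.3,0,0,0.133],[8.72,3.38,17.3,0,0,0.133],[8.72,3.38,17.3,0,0,0.133],[8.72,3.38,17.3,0,0,0.133]]]' 5
python3 - <<'E'
from h import *
rel([.4795,.0827,.072],-.106)
im,m=snap('wrist','w2.png'); print(proj(m,[[.4795,.0827,.078],[.4795,.0827,.042]]))
E
```

```text
t: 2.7
ee_pos: [0.4816, 0.0808, 0.1274]
orientation: [0.001, 0.745, 0.667, 0.002]
contact_force: [-0.0, 0.2, 0.1]
width: 0.583
gripper_force: 0.0
row [ 0.16 -0.25  5.54] [ 0.004 -0.001 -0.004] | at [0.4816 0.0808 0.1274] psi -0.11 w 0.583 f [-0.   0.2  0.1] t 2.7
[[250.74234126 232.39791591]
 [251.33981491 210.69084966]]
```

View pics/w2.png

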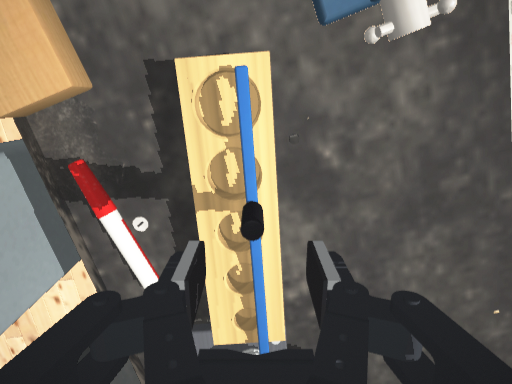

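The post top is at (253,230), between the jaws and where I predicted.

```bash
python3 -m handwheel '[[[0.1,-0.1,1.5,0,0,0],[0.1,-0.2,3,0,0,0],[0.15,-0.25,4.5,0,0,0],[0.15,-0.25,5.5,0,0,0],[0.15,-0.25,5.5,0,0,0],[0.15,-0.25,5.5,0,0,0],[0.15,-0.25,5.5,0,0,0],[0.15,-0.25,5.5,0,0,0],[0.15,-0.25,5.5,0,0,0],[0.15,-0.25,5.5,0,0,0]]]' 5
python3 -m handwheel '[[[0,0,0,0,0,0],[0,0,0,0,0,0],[0,0,0,0,0,0],[0,0,0,0,0,0],[0,0,0,0,0,0],[0,0,0,0,0,0],[0,0,0,0,0,0],[0,0,0,0,0,0],[0,0,0,0,0,0],[0,0,0,0,0,0]]]' 0.8 30
python3 - <<'E'
from h import *
s=bot.read_state(); q=s['orientation']; R0=R.from_quat([q[1],q[2],q[3],q[0]]); p0=s['ee_pos']; print(p0,s['width'],s['gripper_force'],s['contact_force'])
pv=np.array([.4631,-.072]); v=p0[:2]-pv; b0=np.arctan2(v[0],v[1]); r=np.linalg.norm(v); print('b0',b0,'r',r)
K=[.08*i for i in range(1,20)]+[1.57]
for k in K:
    b=b0+k; p=np.r_[pv+r*np.array([np.sin(b),np.cos(b)]),p0[2]]
    print(round(k,2),(R0.inv().apply(p-p0)*100).round(2))
E
```

```text
t: 3.58
ee_pos: [0.4782, 0.083, 0.0709]
orientation: [0.0, 0.745, 0.668, 0.001]
contact_force: [-0.3, -0.0, -0.4]
width: 0.586
gripper_force: 0.0
t: 4.42
ee_pos: [0.4789, 0.0829, 0.0707]
orientation: [0.001, 0.745, 0.668, 0.001]
contact_force: [5.1, -0.9, -2.5]
width: 0.152
gripper_force: 29.4
[0.47893817 0.08290913 0.07067316] 0.1524820985735019 29.431088268756866 [ 5.07553785 -0.89435599 -2.52013133]
b0 0.10188762313874322 r 0.15571668712136588
0.08 [-0.04  1.24  0.  ]
0.16 [-0.18  2.48  0.01]
0.24 [-0.42  3.7   0.01]
0.32 [-0.76  4.9   0.01]
0.4 [-1.19  6.07  0.02]
0.48 [-1.71  7.2   0.02]
0.56 [-2.32  8.29  0.02]
0.64 [-3.02  9.32  0.02]
0.72 [-3.79 10.3   0.03]
0.8 [-4.64 11.2   0.03]
0.88 [-5.56 12.04  0.03]
0.96 [-6.55 12.8   0.03]
1.04 [-7.59 13.48  0.03]
1.12 [-8.69 14.08  0.04]
1.2 [-9.83 14.58  0.04]
1.28 [-11.    15.     0.04]
1.36 [-12.2   15.31   0.04]
1.44 [-13.43  15.54   0.04]
1.52 [-14.67  15.66   0.04]
1.57 [-15.45  15.68   0.04]
```

```bash
python3 -m handwheel '[[[-0.04,1.24,0,0,0,0.08],[-0.18,2.48,0,0,0,0.16],[-0.42,3.7,0,0,0,0.24],[-0.76,4.9,0,0,0,0.32],[-1.19,6.07,0,0,0,0.4],[-1.71,7.2,0,0,0,0.48],[-2.32,8.29,0,0,0,0.56],[-3.02,9.32,0,0,0,0.64],[-3.79,10.3,0,0,0,0.72],[-4.64,11.2,0,0,0,0.8]]]' 
python3 -m handwheel '[[[0,0,0,0,0,0],[0,0,0,0,0,0],[0,0,0,0,0,0],[0,0,0,0,0,0],[0,0,0,0,0,0],[0,0,0,0,0,0],[0,0,0,0,0,0],[0,0,0,0,0,0],[0,0,0,0,0,0],[0,0,0,0,0,0]]]'
cat > arc.py <<'E'
from h import *
import sys
s=bot.read_state(); q=s['orientation']; R0=R.from_quat([q[1],q[2],q[3],q[0]]); p0=s['ee_pos']; print(p0,s['width'],s['gripper_force'],s['contact_force'])
pv=np.array([.4631,-.072]); v=p0[:2]-pv; b0=np.arctan2(v[0],v[1]); r=np.linalg.norm(v); y=R0.as_matrix()[:,1]; print('keeper',b0-.102,'r',r,'psi',np.arctan2(y[1],y[0]))
for k in map(float,sys.argv[1:]):
    b=k+.102; p=np.r_[pv+.1557*np.array([np.sin(b),np.cos(b)]),.0707]
    print(round(k,2),(R0.inv().apply(p-p0)*100).round(2), round(k-b0+.102,3))
E
python3 arc.py .88 .96 1.04 1.12 1.2 1.28 1.36 1.44 1.5 1.54 1.57
```

```text
t: 5.25
ee_pos: [0.5835, 0.0261, 0.0706]
orientation: [-0.002, 0.946, 0.324, -0.001]
contact_force: [0.1, 1.5, 4.2]
width: 0.153
gripper_force: 30.1
t: 6.08
ee_pos: [0.5842, 0.0251, 0.0706]
orientation: [-0.0, 0.946, 0.325, 0.0]
contact_force: [1.1, 1.3, 4.6]
width: 0.153
gripper_force: 30.4
[0.58424036 0.02507266 0.07055062] 0.15305740080412158 30.38253128528595 [1.11258623 1.32398139 4.61117832]
keeper 0.7932486468303631 r 0.15523558879686902 psi -0.9086442811492051
0.88 [ 0.01  1.35 -0.02] 0.087
0.96 [-0.13  2.59 -0.02] 0.167
1.04 [-0.37  3.81 -0.02] 0.247
1.12 [-0.71  5.01 -0.02] 0.327
1.2 [-1.14  6.18 -0.02] 0.407
1.28 [-1.66  7.31 -0.02] 0.487
1.36 [-2.28  8.39 -0.02] 0.567
1.44 [-2.97  9.42 -0.02] 0.647
1.5 [-3.55 10.16 -0.02] 0.707
1.54 [-3.95 10.63 -0.02] 0.747
1.57 [-4.27 10.97 -0.02] 0.777
```

```bash
python3 -m handwheel '[[[0,1.35,0,0,0,0.08],[-0.13,2.59,0,0,0,0.16],[-0.37,3.8,0,0,0,0.24],[-0.7,5,0,0,0,0.32],[-1.14,6.18,0,0,0,0.4],[-1.66,7.3,0,0,0,0.48],[-2.28,8.4,0,0,0,0.56],[-2.97,9.4,0,0,0,0.64],[-3.55,10.15,0,0,0,0.71],[-4.1,10.8,0,0,0,0.77]]]' 
python3 -m handwheel '[[[0,0,0,0,0,0],[0,0,0,0,0,0],[0,0,0,0,0,0],[0,0,0,0,0,0],[0,0,0,0,0,0],[0,0,0,0,0,0],[0,0,0,0,0,0],[0,0,0,0,0,0],[0,0,0,0,0,0],[0,0,0,0,0,0]]]'
python3 arc.py 1.57 1.5 1.46 1.45
```

```text
t: 6.92
ee_pos: [0.6178, -0.0869, 0.0706]
orientation: [0.0, 0.998, -0.056, -0.0]
contact_force: [0.0, 1.8, 6.1]
width: 0.152
gripper_force: 30.5
t: 7.75
ee_pos: [0.6179, -0.0855, 0.0706]
orientation: [0.0, 0.999, -0.053, -0.0]
contact_force: [0.1, 1.2, 6.1]
width: 0.159
gripper_force: 30.4
[ 0.61785877 -0.08554265  0.07055412] 0.15929279962270554 30.449055433273315 [0.06228959 1.24814823 6.06546244]
keeper 1.5560820800524804 r 0.1553501889618669 psi -1.6770961995387816
1.57 [ 0.04  0.22 -0.01] 0.014
1.5 [-0.01 -0.87 -0.01] -0.056
1.46 [-0.07 -1.49 -0.01] -0.096
1.45 [-0.08 -1.65 -0.01] -0.106
```

```bash
python3 -m handwheel '[[[0.02,0.2,0,0,0,0],[0.02,0.25,0,0,0,0],[0.02,0.25,0,0,0,0],[0.02,0.25,0,0,0,0],[0,-0.2,0,0,0,0],[0,-0.5,0,0,0,-0.03],[0,-0.8,0,0,0,-0.05],[0,-1.1,0,0,0,-0.08],[-0.05,-1.4,0,0,0,-0.09],[-0.07,-1.5,0,0,0,-0.1]]]' 
python3 -m handwheel '[[[0,0,0,0,0,0],[0,0,0,0,0,0],[0,0,0,0,0,0],[0,0,0,0,0,0],[0,0,0,0,0,0],[0,0,0,0,0,0],[0,0,0,0,0,0],[0,0,0,0,0,0],[0,0,0,0,0,0],[0,0,0,0,0,0]]]'
python3 arc.py 1.45 1.44
```

```text
t: 8.58
ee_pos: [0.6184, -0.0704, 0.0706]
orientation: [0.0, 1.0, -0.003, -0.001]
contact_force: [0.3, -0.7, 6.2]
width: 0.148
gripper_force: 30.5
t: 9.42
ee_pos: [0.6184, -0.0708, 0.0706]
orientation: [0.0, 1.0, -0.003, -0.001]
contact_force: [-0.1, 1.2, 5.9]
width: 0.153
gripper_force: 30.5
[ 0.6184218  -0.07082199  0.07055031] 0.15279063710363447 30.506485104560852 [-0.09288302  1.17038178  5.93885707]
keeper 1.4612121600029964 r 0.15532626676019232 psi -1.5777346736609132
1.45 [ 0.03 -0.18 -0.02] -0.011
1.44 [ 0.03 -0.33 -0.02] -0.021
```

```bash
python3 -m handwheel '[[[0,-0.1,0,0,0,0],[0,-0.2,0,0,0,0],[0,-0.3,0,0,0,0],[0,-0.3,0,0,0,0],[0,-0.3,0,0,0,0],[0,-0.3,0,0,0,0],[0,-0.3,0,0,0,0],[0,-0.3,0,0,0,0],[0,-0.3,0,0,0,0],[0,-0.3,0,0,0,0]]]'
python3 arc.py 1.45
```

```text
t: 10.25
ee_pos: [0.6184, -0.0698, 0.0706]
orientation: [0.002, 1.0, -0.004, -0.0]
contact_force: [-0.0, -1.7, 5.3]
width: 0.152
gripper_force: 30.5
[ 0.6183779  -0.06981103  0.07059709] 0.1515529805836975 30.45987993478775 [-0.04523181 -1.65073677  5.26466318]
keeper 1.4547001404562712 r 0.15529333301408724 psi -1.5788510345978461
1.45 [ 0.04 -0.07 -0.01] -0.005
```

```bash
python3 -m handwheel '[[[0,0.1,0,0,0,0],[0,0.1,0,0,0,0],[0,0.1,0,0,0,0],[0,0.1,0,0,0,0],[0,0.1,0,0,0,0],[0,0.1,0,0,0,0],[0,0.1,0,0,0,0],[0,0.1,0,0,0,0],[0,0.1,0,0,0,0],[0,0.1,0,0,0,0]]]' 5
python3 -m handwheel '[[[0,0.1,-1.5,0,0,0],[0,0.1,-3,0,0,0],[0,0.1,-5,0,0,0],[0,0.1,-8,0,0,0],[0,0.1,-11,0,0,0],[0,0.1,-14,0,0,0],[0,0.1,-18,0,0,0],[0,0.1,-22,0,0,0],[0,0.1,-22,0,0,0],[0,0.1,-22,0,0,0]]]'
python3 - <<'E'
from h import *
rel([.44,-.33,.30],-1.57)
E
```

```text
t: 11.08
ee_pos: [0.619, -0.0688, 0.0703]
orientation: [-0.0, 1.0, -0.004, 0.0]
contact_force: [0.3, 0.7, 0.4]
width: 0.581
gripper_force: 0.0
t: 11.92
ee_pos: [0.6202, -0.071, 0.2937]
orientation: [0.001, 1.0, -0.004, 0.003]
contact_force: [0.9, 0.2, -1.3]
width: 0.584
gripper_force: 0.0
row [-17.8   26.06  -0.72] [ 0.001 -0.007 -0.009] | at [ 0.6202 -0.071   0.2937] psi -1.579 w 0.584 f [ 0.9  0.2 -1.3] t 11.9
```

```bash
python3 -m handwheel '[[[-2.2,3.2,-0.1,0,0,0],[-4.4,6.4,-0.2,0,0,0],[-6.6,9.6,-0.3,0,0,0],[-8.8,12.8,-0.4,0,0,0],[-11,16,-0.5,0,0,0],[-13.2,19.2,-0.6,0,0,0],[-15.4,22.4,-0.7,0,0,0],[-17.8,26,-0.7,0,0,0],[-17.8,26,-0.7,0,0,0],[-17.8,26,-0.7,0,0,0]]]'
python3 -m handwheel '[[[0,0,0,0,0,0],[0,0,0,0,0,0],[0,0,0,0,0,0],[0,0,0,0,0,0],[0,0,0,0,0,0],[0,0,0,0,0,0],[0,0,0,0,0,0],[0,0,0,0,0,0],[0,0,0,0,0,0],[0,0,0,0,0,0]]]' 7
python3 - <<'E'
from h import *
im,m=snap('wrist','w3.png'); np.save('w3m.npy',m,allow_pickle=True)
it,mt=snap('top','t1.png')
cv2.imwrite('pics/w3t.png',np.hstack([im,cv2.resize(it[150:240,140:235],None,fx=3,fy=3)[:270].copy() if 0 else cv2.copyMakeBorder(cv2.resize(it[150:246,180:276],None,fx=3,fy=3),0,96,0,0,0)]))
rel([.44,-.33,.30],-1.57)
E
```

```text
t: 12.75
ee_pos: [0.4352, -0.3311, 0.2964]
orientation: [-0.0, 1.0, -0.008, -0.001]
contact_force: [-0.3, 0.4, -0.8]
width: 0.585
gripper_force: 0.0
t: 13.58
ee_pos: [0.4388, -0.3283, 0.2974]
orientation: [0.0, 1.0, -0.004, 0.0]
contact_force: [0.3, 0.6, -1.1]
width: 0.815
gripper_force: 0.0
row [ 0.12  0.16 -0.27] [-0.    -0.    -0.009] | at [ 0.4388 -0.3284  0.2973] psi -1.579 w 0.816 f [-0.5 -0.2  0.2] t 13.7
```

View pics/w3t.png

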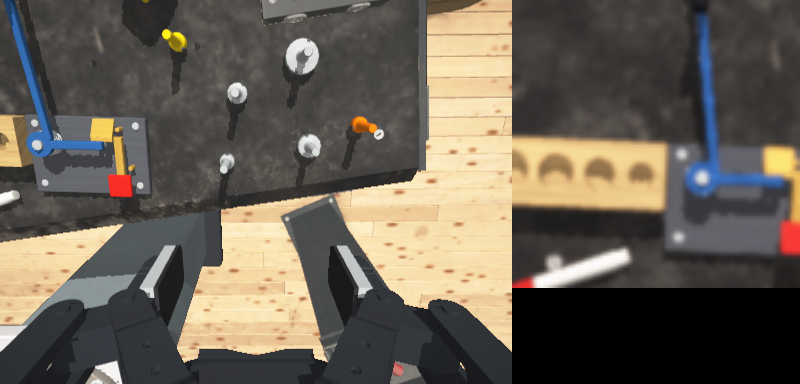

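The inset shows the keeper hooked, with its tail on the catch. The wrist view shows four bits at (302,57), (309,146), (237,93) and (227,163). Next I measure the cutter diameters.

```bash
cat > bits.py <<'E'
from h import *
def bits(im,m,seeds,th=105):
    "seeds: rough world xy. Per bit: cutter-top circle seen at z=.014"
    hsv=cv2.cvtColor(im,cv2.COLOR_BGR2HSV); mask=((hsv[...,1]<60)&(hsv[...,2]>th)).astype(np.uint8)
    n,lab,st,ce=cv2.connectedComponentsWithStats(mask)
    K=np.array(m['mtx'])
    for s in seeds:
        b=[i for i in range(1,n) if st[i,4]>40]
        uv=proj(m,[[s[0],s[1],.014]])[0]
        i=min(b,key=lambda i:np.hypot(*(ce[i]-uv)))
        v,u=np.nonzero(lab==i); ring=np.array([onz(m,(a,c),.014)[:2] for a,c in zip(u,v)])
        c,_=ray(m,(0,0)); # lean direction at the bit: away from camera foot
        ctr=ring.mean(0); d=ctr-c[:2]; d/=np.linalg.norm(d); nrm=np.array([-d[1],d[0]])
        a=ring@nrm; h=ring@d
        px=np.linalg.norm(onz(m,(uv[0]+1,uv[1]),.014)-onz(m,uv,.014))
        D=a.max()-a.min()+px
        near=h.min()-px/2   # nearest rim (z between 0 and .014), far end = shank top
        cc=d*(near+D/2)+nrm*(a.max()+a.min())/2
        far=h.max()+px/2
        # shank top: where far end ray meets z=.058, minus radius 5mm
        ft=d*far+nrm*(a.max()+a.min())/2; p=c[:2]+(ft-c[:2])*(c[2]-.058)/(c[2]-.014); top=p-d*.005
        print('seed',s,'px',ce[i].round(0),'D mm',round(D*1e3,1),'cutter',cc.round(4),'shanktop',top.round(4),'pix',round(px*1e3,2))
if __name__=='__main__':
    im=cv2.imread('pics/w3.png'); m=np.load('w3m.npy',allow_pickle=True).item()
    S=[onz(m,uv,.02)[:2].round(3) for uv in [(302,57),(309,146),(237,93),(227,163)]]
    for th in (95,125): bits(im,m,S,th)
E
python3 bits.py
```

```text
seed [ 0.557 -0.382] px [302.  55.] D mm 40.6 cutter [ 0.5594 -0.3828] shanktop [ 0.5629 -0.3872] pix 1.17
seed [ 0.454 -0.395] px [309. 145.] D mm 31.2 cutter [ 0.4551 -0.3954] shanktop [ 0.4527 -0.3979] pix 1.27
seed [ 0.518 -0.306] px [237.  92.] D mm 26.1 cutter [ 0.5189 -0.3059] shanktop [ 0.5195 -0.302 ] pix 1.21
seed [ 0.434 -0.292] px [226. 162.] D mm 20.7 cutter [ 0.4365 -0.2913] shanktop [ 0.434  -0.2901] pix 1.29
seed [ 0.557 -0.382] px [302.  55.] D mm 40.1 cutter [ 0.5596 -0.3832] shanktop [ 0.5625 -0.3868] pix 1.17
seed [ 0.454 -0.395] px [309. 145.] D mm 30.4 cutter [ 0.4544 -0.3954] shanktop [ 0.4536 -0.3965] pix 1.27
seed [ 0.518 -0.306] px [237.  91.] D mm 23.7 cutter [ 0.5198 -0.3065] shanktop [ 0.5208 -0.3023] pix 1.21
seed [ 0.434 -0.292] px [226. 162.] D mm 20.1 cutter [ 0.4361 -0.2913] shanktop [ 0.4344 -0.2905] pix 1.29
```

```bash
python3 - <<'E'
from h import *
rel([.560,-.384,.16],-.036)
E
```

```text
row [12.17  5.46 13.73] [ 0.    -0.    -1.543] | at [ 0.4388 -0.3284  0.2973] psi -1.579 w 0.816 f [-0.5 -0.2  0.2] t 13.7
```

```bash
python3 -m handwheel '[[[1.2,0.5,1.3,0,0,-0.12],[2.4,1,2.6,0,0,-0.24],[3.6,1.5,3.9,0,0,-0.36],[4.8,2,5.2,0,0,-0.48],[6,2.5,6.5,0,0,-0.6],[7.2,3,7.8,0,0,-0.72],[8.4,3.5,9.1,0,0,-0.84],[9.6,4,10.4,0,0,-0.96],[10.8,4.7,12,0,0,-1.08],[12.2,5.4,13.7,0,0,-1.2]]]' 5
python3 -m handwheel '[[[0,0,0,0,0,-0.12],[0,0,0,0,0,-0.24],[0,0,0,0,0,-0.343],[0,0,0,0,0,-0.343],[0,0,0,0,0,-0.343],[0,0,0,0,0,-0.343],[0,0,0,0,0,-0.343],[0,0,0,0,0,-0.343],[0,0,0,0,0,-0.343],[0,0,0,0,0,-0.343]]]'
python3 - <<'E'
from bits import *
im,m=snap('wrist','w4.png')
for th in (95,115): bits(im,m,[(.561,-.384)],th)
rel([.561,-.384,.12],-.036)
E
```

```text
t: 14.52
ee_pos: [0.5609, -0.3839, 0.1599]
orientation: [0.0, 0.826, 0.564, 0.0]
contact_force: [-0.2, -0.7, 0.3]
width: 0.587
gripper_force: 0.0
t: 15.35
ee_pos: [0.5604, -0.3832, 0.1603]
orientation: [0.0, 0.72, 0.694, -0.0]
contact_force: [-1.2, -0.3, -0.6]
width: 0.585
gripper_force: 0.0
seed (0.561, -0.384) px [254. 186.] D mm 40.1 cutter [ 0.5599 -0.3815] shanktop [ 0.5598 -0.3829] pix 0.87
seed (0.561, -0.384) px [255. 186.] D mm 39.3 cutter [ 0.5594 -0.382 ] shanktop [ 0.5595 -0.3828] pix 0.87
row [-0.08  0.06  4.04] [ 0.  0. -0.] | at [ 0.5604 -0.3832  0.1604] psi -0.036 w 0.58 f [-0.3 -0.8 -0.2] t 15.4
```

View pics/w4.png

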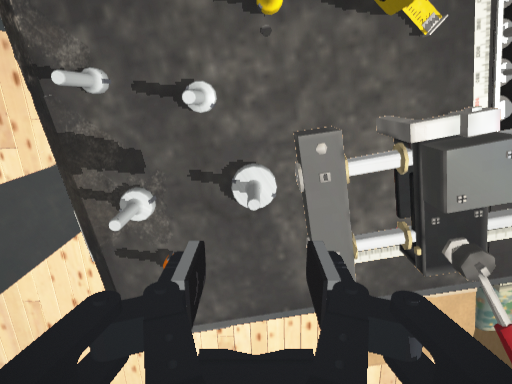

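Bit_40's cutter is at (254,186) and its shank top is between the jaws. A clamp bar at (298,160) lies close on the +x side, so I keep the jaws narrow.

```bash
python3 -m handwheel '[[[0.05,-0.05,1,0,0,0],[0.05,-0.05,2.5,0,0,0],[0.05,-0.05,4,0,0,0],[0.05,-0.05,5.5,0,0,0],[0.05,-0.05,7,0,0,0],[0.05,-0.05,8.5,0,0,0],[0.05,-0.05,10,0,0,0],[0.05,-0.05,10.9,0,0,0],[0.05,-0.05,10.9,0,0,0],[0.05,-0.05,10.9,0,0,0]]]' 2.4
python3 -m handwheel '[[[0,0,0,0,0,0],[0,0,0,0,0,0],[0,0,0,0,0,0],[0,0,0,0,0,0],[0,0,0,0,0,0],[0,0,0,0,0,0],[0,0,0,0,0,0],[0,0,0,0,0,0],[0,0,0,0,0,0],[0,0,0,0,0,0]]]' 0.4 50
python3 -m handwheel '[[[0,0,-1,0,0,0],[0,0,-2,0,0,0],[0,0,-4,0,0,0],[0,0,-6,0,0,0],[0,0,-8,0,0,0],[0,0,-10,0,0,0],[0,0,-12,0,0,0],[0,0,-12,0,0,0],[0,0,-12,0,0,0],[0,0,-12,0,0,0]]]'
python3 - <<'E'
from h import *
d=np.array([.0365,.99933]); print(np.array([.4631,-.072])+.226*d)
p=np.array([.4631,-.072])+.226*d
rel([*p,.19],-.036)
im,m=snap('wrist','w5.png')
E
```

```text
t: 16.23
ee_pos: [0.5596, -0.3825, 0.0506]
orientation: [-0.001, 0.72, 0.694, -0.0]
contact_force: [-0.7, -0.6, -0.0]
width: 0.278
gripper_force: 0.0
t: 17.07
ee_pos: [0.5602, -0.3829, 0.0519]
orientation: [0.0, 0.72, 0.694, 0.0]
contact_force: [-1.1, 0.4, 2.8]
width: 0.096
gripper_force: 48.9
t: 17.9
ee_pos: [0.5595, -0.3824, 0.1706]
orientation: [-0.001, 0.72, 0.694, -0.0]
contact_force: [-0.6, -0.1, -1.0]
width: 0.101
gripper_force: 48.8
[0.471349   0.15384858]
row [ 53.27 -10.74  -1.88] [-0.001 -0.001 -0.   ] | at [ 0.5595 -0.3824  0.1706] psi -0.036 w 0.101 f [-0.6 -0.1 -1. ] t 17.9
```

View pics/w5.png

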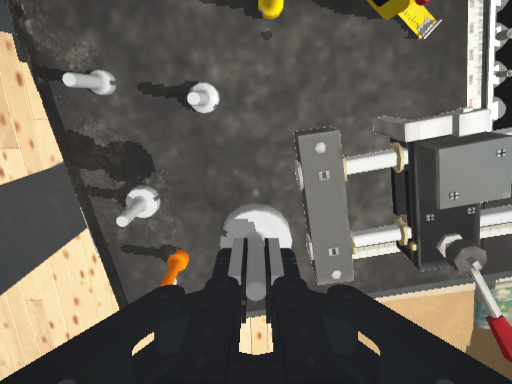

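Bit_40 is held upright, with its cutter's front edge at (256,204).

```bash
cat > held.py <<'E'
from h import *
def held(im,m,Rad,zb,u0=256):
    "tool-x (forward) position of held bit from front edge of the cutter"
    g=cv2.cvtColor(im,cv2.COLOR_BGR2GRAY).astype(float)
    col=cv2.GaussianBlur(g,(5,3),0)[:,u0-3:u0+4].mean(1); gr=np.gradient(col); v=150+np.argmax(gr[150:250])
    p=onz(m,(u0,v),zb+.004); print('edge v',v,'edge',p.round(4),'centre y approx',round(p[1]-Rad,4)); return p
if __name__=='__main__':
    m=bot.camera_model('wrist'); held(cv2.imread('pics/w5.png'),m,.02,.1187)
    rel([.4713,.1538,.19],-.036)
E
python3 held.py
```

```text
edge v 210 edge [ 0.5603 -0.3659  0.1227] centre y approx -0.3859
row [ 53.24 -10.72  -1.9 ] [-0.002 -0.002 -0.   ] | at [ 0.5592 -0.3821  0.1698] psi -0.036 w 0.097 f [-0.7  0.6 -0.9] t 17.9
```

```bash
python3 -m handwheel '[[[3,-0.6,-0.5,0,0,0],[6.5,-1.3,-1,0,0,0],[10,-2,-1.5,0,0,0],[13.5,-2.7,-1.9,0,0,0],[17,-3.4,-1.9,0,0,0],[20.5,-4.1,-1.9,0,0,0],[24,-4.8,-1.9,0,0,0],[27.5,-5.5,-1.9,0,0,0],[31,-6.2,-1.9,0,0,0],[34,-6.9,-1.9,0,0,0]]]'
python3 -m handwheel '[[[3,-0.6,0,0,0,0],[6,-1.2,0,0,0,0],[9,-1.8,0,0,0,0],[12,-2.4,0,0,0,0],[15,-3,0,0,0,0],[17.5,-3.5,0,0,0,0],[19.2,-3.8,0,0,0,0],[19.2,-3.8,0,0,0,0],[19.2,-3.8,0,0,0,0],[19.2,-3.8,0,0,0,0]]]'
python3 - <<'E'
from h import *
rel([.4713,.1538,.093],-.036)
E
```

```text
t: 18.78
ee_pos: [0.5016, -0.0373, 0.1889]
orientation: [-0.001, 0.719, 0.695, -0.001]
contact_force: [0.6, 1.0, -0.3]
width: 0.098
gripper_force: 48.9
t: 19.62
ee_pos: [0.4717, 0.1512, 0.1895]
orientation: [0.0, 0.72, 0.694, -0.001]
contact_force: [0.2, -0.7, -1.4]
width: 0.094
gripper_force: 48.9
row [ 0.27 -0.04  9.65] [-0.001  0.002 -0.001] | at [0.4717 0.1512 0.1895] psi -0.037 w 0.094 f [ 0.2 -0.7 -1.4] t 19.6
```

```bash
python3 -m handwheel '[[[0.1,0,1.5,0,0,0],[0.25,0,3,0,0,0],[0.25,0,4.5,0,0,0],[0.25,0,6,0,0,0],[0.25,0,7.5,0,0,0],[0.25,0,9,0,0,0],[0.25,0,9.65,0,0,0],[0.25,0,9.65,0,0,0],[0.25,0,9.65,0,0,0],[0.25,0,9.65,0,0,0]]]'
python3 - <<'E'
from h import *
rel([.4713,.1538,.093],-.036)
im,m=snap('wrist','w6.png')
cv2.imwrite('pics/w6c.png',cv2.resize(im[110:310,156:356],None,fx=3,fy=3,interpolation=cv2.INTER_CUBIC))
print(proj(m,[[.4713,.1538,.03],[.4713,.175,.03],[.4501,.1538,.03],[.4925,.1538,.03]]).round(1))
E
```

```text
t: 20.45
ee_pos: [0.4731, 0.1548, 0.0947]
orientation: [0.0, 0.72, 0.694, 0.001]
contact_force: [0.2, 0.7, -0.6]
width: 0.097
gripper_force: 48.9
row [-0.1  -0.18  0.17] [ 0.002 -0.    -0.001] | at [0.4731 0.1548 0.0947] psi -0.037 w 0.097 f [ 0.2  0.7 -0.6] t 20.4
[[252.  226.1]
 [250.6 193.8]
 [218.1 227.3]
 [285.9 225. ]]
```

View pics/w6c.png

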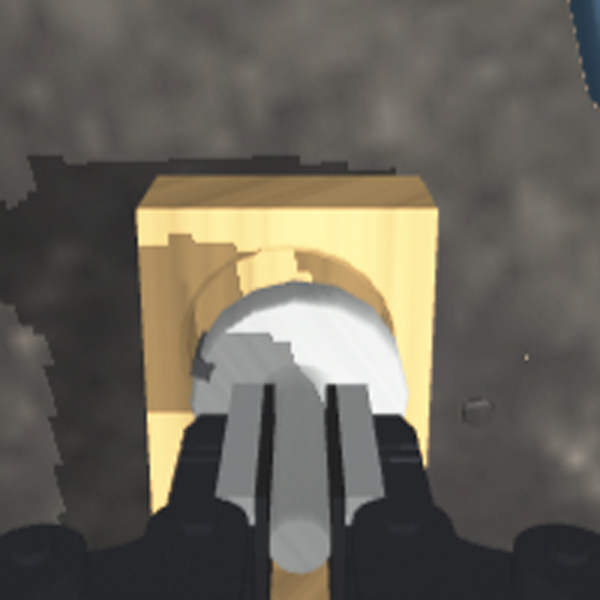

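Hole rim front is at image (251,192), which agrees with the prediction of (250.6,193.8). The cutter's front edge is at v≈204 and its sides are at u≈220 and 292.

```bash
python3 - <<'E'
from h import *
m=bot.camera_model('wrist'); s=bot.read_state(); p=s['ee_pos']; zb=p[2]-.0519
f=onz(m,(255,204.3),zb+.004); l=onz(m,(156+192/3,240),zb+.014); r=onz(m,(156+408/3,240),zb+.014)
print('tcp',p.round(4),'front',f.round(4),'bit y',f[1]-.02,'bit x',(l[0]+r[0])/2,'D',np.linalg.norm(l-r))
h=onz(m,(251,192.3),.03); print('hole front',h.round(4), 'hole y',h[1]-.0212)
E
```

```text
tcp [0.4732 0.1551 0.0948] front [0.474  0.1743 0.0469] bit y 0.15429828435018783 bit x 0.47394682836231694 D 0.03895399747586135
hole front [0.4717 0.1762 0.03  ] hole y 0.15497241695773747
```

```bash
python3 -m handwheel '[[[0,-0.2,0,0,0,0],[0,-0.22,0.3,0,0,0],[0,-0.22,0.8,0,0,0],[0,-0.22,1.2,0,0,0],[0,-0.22,1.5,0,0,0],[0,-0.22,1.8,0,0,0],[0,-0.22,2.1,0,0,0],[0,-0.22,2.1,0,0,0],[0,-0.22,2.1,0,0,0],[0,-0.22,2.1,0,0,0]]]'
python3 - <<'E'
from h import *
rel([.4713,.1545,.0640],-.036)
E
```

```text
t: 21.33
ee_pos: [0.4699, 0.155, 0.0726]
orientation: [0.0, 0.72, 0.694, -0.0]
contact_force: [0.4, -1.3, -1.7]
width: 0.097
gripper_force: 48.9
row [-0.04  0.14  0.86] [-0.     0.001 -0.   ] | at [0.4699 0.155  0.0726] psi -0.036 w 0.097 f [ 0.4 -1.3 -1.7] t 21.3
```

```bash
python3 -m handwheel '[[[0,0.05,0.2,0,0,0],[0,0.05,0.4,0,0,0],[0,0.05,0.6,0,0,0],[0,0.05,0.8,0,0,0],[0,0.05,0.9,0,0,0],[0,0.05,0.9,0,0,0],[0,0.05,0.9,0,0,0],[0,0.05,0.9,0,0,0],[0,0.05,0.9,0,0,0],[0,0.05,0.9,0,0,0]]]'
python3 -m handwheel '[[[0,0,0,0,0,0],[0,0,0,0,0,0],[0,0,0,0,0,0],[0,0,0,0,0,0],[0,0,0,0,0,0],[0,0,0,0,0,0],[0,0,0,0,0,0],[0,0,0,0,0,0],[0,0,0,0,0,0],[0,0,0,0,0,0]]]' 2.6
python3 -m handwheel '[[[0,0,-1,0,0,0],[0,0,-2,0,0,0],[0,0,-4,0,0,0],[0,0,-7,0,0,0],[0,0,-10,0,0,0],[0,0,-12,0,0,0],[0,0,-12,0,0,0],[0,0,-12,0,0,0],[0,0,-12,0,0,0],[0,0,-12,0,0,0]]]'
python3 - <<'E'
from h import *
rel([.455,-.3955,.19],-.036)
im,m=snap('wrist','w7.png')
it,mt=snap('top','t2.png')
cv2.imwrite('pics/w7c.png',np.hstack([im[100:340,130:400],cv2.resize(it[155:235,300:390],None,fx=3,fy=3)]))
print(proj(m,[[.4713,.1538,.07],[.4713,.1538,.026]]).round(1))
E
```

```text
t: 22.17
ee_pos: [0.4704, 0.1552, 0.0638]
orientation: [0.0, 0.72, 0.694, -0.0]
contact_force: [-0.2, -2.2, -0.5]
width: 0.1
gripper_force: 49.3
t: 23.0
ee_pos: [0.4705, 0.1553, 0.0638]
orientation: [0.0, 0.72, 0.694, 0.0]
contact_force: [0.2, -0.6, 0.8]
width: 0.303
gripper_force: 0.0
t: 23.83
ee_pos: [0.4695, 0.155, 0.1829]
orientation: [-0.0, 0.72, 0.694, -0.001]
contact_force: [-0.1, -0.2, -0.8]
width: 0.303
gripper_force: 0.0
row [-55.07   0.52  -0.66] [-0.002  0.001  0.   ] | at [0.4695 0.155  0.1829] psi -0.036 w 0.303 f [-0.1 -0.2 -0.8] t 23.8
[[257.8 201.4]
 [257.6 185.7]]
```

View pics/w7c.png

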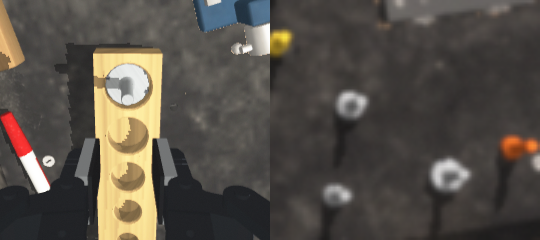

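Bit_40 is home, with its centre at (259,185) against a predicted (258,186). The other three bits have not moved in the top view.

```bash
python3 -m handwheel '[[[-3,0,0,0,0,0],[-6.8,0,0,0,0,0],[-10.5,0,0,0,0,0],[-14,0,0,0,0,0],[-17.5,0.1,0,0,0,0],[-21,0.1,0,0,0,0],[-24.5,0.2,0,0,0,0],[-28,0.2,0,0,0,0],[-31.5,0.3,0,0,0,0],[-35,0.3,0,0,0,0]]]'
python3 -m handwheel '[[[-3.5,0,0,0,0,0],[-7,0,0,0,0,0],[-10.5,0,0,0,0,0],[-14,0.1,0,0,0,0],[-17,0.2,0.5,0,0,0],[-19.5,0.2,1,0,0,0],[-20,0.2,2,0,0,0],[-20,0.2,2.2,0,0,0],[-20,0.2,2.2,0,0,0],[-20,0.2,2.2,0,0,0]]]' 3
python3 - <<'E'
from bits import *
im,m=snap('wrist','w8.png')
for th in (95,115): bits(im,m,[(.4545,-.3955)],th)
rel([.4545,-.3955,.0515],-.036)
E
```

```text
t: 24.77
ee_pos: [0.4603, -0.196, 0.1831]
orientation: [-0.001, 0.72, 0.694, -0.0]
contact_force: [-0.0, -0.4, -0.8]
width: 0.303
gripper_force: 0.0
t: 25.6
ee_pos: [0.4564, -0.3922, 0.161]
orientation: [-0.001, 0.719, 0.695, 0.001]
contact_force: [1.0, 1.0, 0.3]
width: 0.352
gripper_force: 0.0
seed (0.4545, -0.3955) px [253. 194.] D mm 30.0 cutter [ 0.454 -0.394] shanktop [ 0.4536 -0.3997] pix 0.88
seed (0.4545, -0.3955) px [253. 193.] D mm 30.0 cutter [ 0.4539 -0.3948] shanktop [ 0.4539 -0.3958] pix 0.88
row [-0.34 -0.22 11.01] [ 0.    -0.002  0.003] | at [ 0.4568 -0.3924  0.1616] psi -0.033 w 0.348 f [-0.8  1.3 -0.8] t 25.6
```

```bash
python3 -m handwheel '[[[-0.1,-0.1,1,0,0,0],[-0.28,-0.26,2.5,0,0,0],[-0.28,-0.26,4,0,0,0],[-0.28,-0.26,5.5,0,0,0],[-0.28,-0.26,7,0,0,0],[-0.28,-0.26,8.5,0,0,0],[-0.28,-0.26,10,0,0,0],[-0.28,-0.26,10.95,0,0,0],[-0.28,-0.26,10.95,0,0,0],[-0.28,-0.26,10.95,0,0,0]]]' 3
python3 -m handwheel '[[[0,0,0,0,0,0],[0,0,0,0,0,0],[0,0,0,0,0,0],[0,0,0,0,0,0],[0,0,0,0,0,0],[0,0,0,0,0,0],[0,0,0,0,0,0],[0,0,0,0,0,0],[0,0,0,0,0,0],[0,0,0,0,0,0]]]' 0.4 50
python3 -m handwheel '[[[0,0,-1,0,0,0],[0,0,-2,0,0,0],[0,0,-4,0,0,0],[0,0,-6,0,0,0],[0,0,-8,0,0,0],[0,0,-10,0,0,0],[0,0,-13,0,0,0],[0,0,-13,0,0,0],[0,0,-13,0,0,0],[0,0,-13,0,0,0]]]'
python3 - <<'E'
from h import *
rel([.4677,.0627,.19],-.036)
E
```

```text
t: 26.48
ee_pos: [0.4531, -0.3965, 0.052]
orientation: [-0.0, 0.719, 0.695, 0.0]
contact_force: [-0.6, 0.5, 0.3]
width: 0.35
gripper_force: 0.0
t: 27.32
ee_pos: [0.4538, -0.3979, 0.0535]
orientation: [0.001, 0.72, 0.694, 0.0]
contact_force: [0.3, 0.9, 6.2]
width: 0.099
gripper_force: 49.1
t: 28.15
ee_pos: [0.4526, -0.3969, 0.1821]
orientation: [-0.0, 0.72, 0.694, 0.0]
contact_force: [0.5, 0.6, -1.7]
width: 0.096
gripper_force: 48.8
row [45.98 -0.15 -0.75] [-0.    -0.001 -0.   ] | at [ 0.4526 -0.3969  0.1821] psi -0.036 w 0.096 f [ 0.5  0.6 -1.7] t 28.1
```

```bash
python3 -m handwheel '[[[2.5,0,-0.5,0,0,0],[5.5,0,-0.7,0,0,0],[9,0,-0.7,0,0,0],[12.5,0,-0.7,0,0,0],[16,0,-0.7,0,0,0],[19.5,0,-0.7,0,0,0],[23,0,-0.7,0,0,0],[26.5,0,-0.7,0,0,0],[30,0,-0.7,0,0,0],[33.5,0,-0.7,0,0,0]]]'
python3 -m handwheel '[[[3.5,0,0,0,0,0],[6.5,0,0,0,0,0],[9.5,0,0,0,0,0],[11.5,0,0,0,0,0],[12,0,1,0,0,0],[12,0,3,0,0,0],[12,0,5,0,0,0],[12,0,7,0,0,0],[12,0,9,0,0,0],[12,0,9.5,0,0,0]]]'
python3 -m handwheel '[[[0,0,0,0,0,0],[0,0,0,0,0,0],[0,0,0,0,0,0],[0,0,0,0,0,0],[0,0,0,0,0,0],[0,0,0,0,0,0],[0,0,0,0,0,0],[0,0,0,0,0,0],[0,0,0,0,0,0],[0,0,0,0,0,0]]]'
cat > hov.py <<'E'
from h import *
import sys
def hov(f,hole,rh,rb,zb0):
    im,m=snap('wrist',f); s=bot.read_state(); zb=s['ee_pos'][2]-zb0
    rel([*hole,s['ee_pos'][2]],-.036)
    ph=proj(m,[[hole[0],hole[1]+rh,.03]])[0]; print('pred rim',ph.round(1))
    g=cv2.cvtColor(im,cv2.COLOR_BGR2HSV); u=int(round(ph[0]))
    print('col',u,[(v,int(g[v,u,1]),int(g[v,u,2])) for v in range(int(ph[1])-10,int(ph[1])+26,2)])
    # cutter: low-saturation grey
    k=((g[...,1]<45)&(g[...,2]>90)).astype(np.uint8); k[:150]=0
    n,lab,st,ce=cv2.connectedComponentsWithStats(k[:, 180:340]); i=1+np.argmax(st[1:,4]); v,uu=np.nonzero(lab==i); uu=uu+180
    vm=v.min(); up=np.median(uu[v==vm]); fr=onz(m,(up,vm-.5),zb+.004)
    w=[(uu[v==r].min(),uu[v==r].max()+1,r) for r in range(vm+8,vm+32,4)]; print('rows',w)
    print('front px',up,vm,'bit y',(fr[1]-rb).round(4))
    for a,b,r in w: l,q=onz(m,(a,r),zb+.014),onz(m,(b,r),zb+.014); print('  x mid',((l[0]+q[0])/2).round(4),'w',(q[0]-l[0]).round(4),end='')
    print()
E
python3 -c "
from hov import *
hov('w9.png',(.4677,.0627),.0162,.015,.0525)"
```

```text
t: 28.98
ee_pos: [0.4635, -0.0605, 0.188]
orientation: [-0.001, 0.72, 0.694, -0.001]
contact_force: [0.2, -0.2, -0.8]
width: 0.096
gripper_force: 48.8
t: 29.82
ee_pos: [0.4654, 0.0557, 0.0901]
orientation: [-0.002, 0.72, 0.694, -0.004]
contact_force: [-0.6, 0.6, -1.2]
width: 0.097
gripper_force: 48.8
t: 30.65
ee_pos: [0.4694, 0.0575, 0.0944]
orientation: [0.0, 0.72, 0.694, 0.0]
contact_force: [-0.1, -0.0, -1.3]
width: 0.097
gripper_force: 48.8
row [ 0.51 -0.18  0.  ] [ 0. -0.  0.] | at [0.4694 0.0575 0.0943] psi -0.036 w 0.102 f [-0.1 -0.9 -1.2] t 30.7
pred rim [251. 192.]
col 251 [(181, 89, 253), (183, 86, 254), (185, 85, 254), (187, 86, 254), (189, 86, 254), (191, 101, 250), (193, 114, 168), (195, 116, 174), (197, 115, 175), (199, 104, 247), (201, 104, 247), (203, 105, 247), (205, 104, 247), (207, 106, 243), (209, 7, 109), (211, 5, 113), (213, 4, 116), (215, 3, 147)]
rows [(np.int64(237), np.int64(275), 216), (np.int64(234), np.int64(278), 220), (np.int64(232), np.int64(280), 224), (np.int64(230), np.int64(281), 228), (np.int64(229), np.int64(283), 232), (np.int64(229), np.int64(282), 236)]
front px 253.0 208 bit y 0.0596
  x mid 0.4705 w 0.0201  x mid 0.4705 w 0.0234  x mid 0.4704 w 0.0256  x mid 0.47 w 0.0273  x mid 0.4702 w 0.0291  x mid 0.4699 w 0.0287
```

```bash
python3 -m handwheel '[[[0.2,-0.15,0,0,0,0],[0.31,-0.22,0.3,0,0,0],[0.31,-0.22,0.8,0,0,0],[0.31,-0.22,1.2,0,0,0],[0.31,-0.22,1.5,0,0,0],[0.31,-0.22,1.8,0,0,0],[0.31,-0.22,2.1,0,0,0],[0.31,-0.22,2.1,0,0,0],[0.31,-0.22,2.1,0,0,0],[0.31,-0.22,2.1,0,0,0]]]'
python3 - <<'E'
from h import *
rel([.4677,.0606,.0640],-.036)
E
```

```text
t: 31.53
ee_pos: [0.4675, 0.0606, 0.0734]
orientation: [0.0, 0.72, 0.694, 0.0]
contact_force: [-0.0, 0.8, -0.5]
width: 0.1
gripper_force: 48.8
row [0.   0.02 0.94] [ 0. -0.  0.] | at [0.4675 0.0606 0.0734] psi -0.036 w 0.1 f [-0.   0.8 -0.5] t 31.5
```

```bash
python3 -m handwheel '[[[0,0,0.2,0,0,0],[0,0,0.4,0,0,0],[0,0,0.6,0,0,0],[0,0,0.8,0,0,0],[0,0,0.95,0,0,0],[0,0,0.95,0,0,0],[0,0,0.95,0,0,0],[0,0,0.95,0,0,0],[0,0,0.95,0,0,0],[0,0,0.95,0,0,0]]]'
python3 -m handwheel '[[[0,0,0,0,0,0],[0,0,0,0,0,0],[0,0,0,0,0,0],[0,0,0,0,0,0],[0,0,0,0,0,0],[0,0,0,0,0,0],[0,0,0,0,0,0],[0,0,0,0,0,0],[0,0,0,0,0,0],[0,0,0,0,0,0]]]' 2.6
python3 -m handwheel '[[[0,0,-1,0,0,0],[0,0,-2,0,0,0],[0,0,-4,0,0,0],[0,0,-7,0,0,0],[0,0,-10,0,0,0],[0,0,-12,0,0,0],[0,0,-12,0,0,0],[0,0,-12,0,0,0],[0,0,-12,0,0,0],[0,0,-12,0,0,0]]]'
python3 - <<'E'
from h import *
rel([.519,-.305,.16],-.036)
im,m=snap('wrist','w10.png')
it,mt=snap('top','t3.png')
cv2.imwrite('pics/w10c.png',np.hstack([im[60:300,130:400],cv2.resize(it[155:235,300:390],None,fx=3,fy=3)]))
print(proj(m,[[.4677,.0627,.07],[.4677,.0627,.026]]).round(1)-[130,60])
E
```

```text
t: 32.37
ee_pos: [0.4675, 0.0607, 0.0654]
orientation: [-0.0, 0.72, 0.694, 0.0]
contact_force: [-4.2, -0.6, 12.3]
width: 0.096
gripper_force: 50.5
t: 33.2
ee_pos: [0.4673, 0.0607, 0.0638]
orientation: [-0.0, 0.72, 0.694, -0.0]
contact_force: [0.3, 0.5, 0.4]
width: 0.308
gripper_force: 0.0
t: 34.03
ee_pos: [0.4663, 0.0606, 0.183]
orientation: [-0.001, 0.72, 0.694, -0.001]
contact_force: [1.0, -0.9, 0.4]
width: 0.307
gripper_force: 0.0
row [-36.34   6.58   2.3 ] [-0.002  0.     0.   ] | at [0.4663 0.0606 0.183 ] psi -0.036 w 0.307 f [ 1.  -0.9  0.4] t 34.0
[[127.2 137.2]
 [127.1 122.2]]
```

View pics/w10c.png

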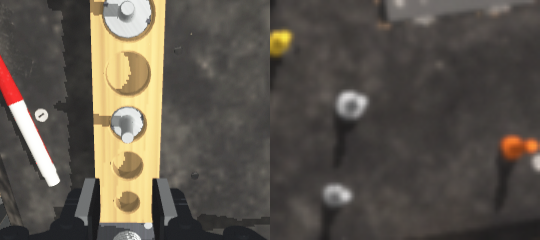

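Bit_30 is seated in the third recess and bit_40 in the fifth. Bits 25 and 20 have not moved.

```bash
python3 -m handwheel '[[[-3,0.5,0,0,0,0],[-6.6,1.2,0,0,0,0],[-10.2,1.9,0,0,0,0],[-13.8,2.5,0,0,0,0],[-17.4,3.2,0,0,0,0],[-21,3.8,0,0,0,0],[-24.6,4.5,0,0,0,0],[-28.2,5.1,0,0,0,0],[-31.8,5.8,0.5,0,0,0],[-35,6.4,1,0,0,0]]]'
python3 -m handwheel '[[[-1.2,0.2,0.6,0,0,0],[-1.2,0.2,1.2,0,0,0],[-1.2,0.2,1.2,0,0,0],[-1.2,0.2,1.2,0,0,0],[-1.2,0.2,1.2,0,0,0],[-1.2,0.2,1.2,0,0,0],[-1.2,0.2,1.2,0,0,0],[-1.2,0.2,1.2,0,0,0],[-1.2,0.2,1.2,0,0,0],[-1.2,0.2,1.2,0,0,0]]]' 3
python3 - <<'E'
from bits import *
im,m=snap('wrist','w11.png')
for th in (95,115): bits(im,m,[(.519,-.305)],th)
rel([.519,-.305,.0525],-.036)
E
```

```text
t: 34.97
ee_pos: [0.5182, -0.294, 0.1729]
orientation: [-0.0, 0.72, 0.694, -0.001]
contact_force: [0.4, 0.0, 0.7]
width: 0.303
gripper_force: 0.0
t: 35.8
ee_pos: [0.5204, -0.3033, 0.1621]
orientation: [0.0, 0.72, 0.694, 0.0]
contact_force: [0.2, 0.4, -0.7]
width: 0.347
gripper_force: 0.0
seed (0.519, -0.305) px [254. 191.] D mm 25.6 cutter [ 0.5194 -0.3035] shanktop [ 0.5193 -0.3052] pix 0.88
seed (0.519, -0.305) px [254. 192.] D mm 24.7 cutter [ 0.5189 -0.304 ] shanktop [ 0.519  -0.3051] pix 0.88
row [-0.16 -0.13 10.95] [0. 0. 0.] | at [ 0.5203 -0.3034  0.162 ] psi -0.036 w 0.348 f [-0.3  0.5  0.4] t 35.9
```

```bash
python3 -m handwheel '[[[-0.05,-0.1,1,0,0,0],[-0.05,-0.12,2.5,0,0,0],[-0.05,-0.12,4,0,0,0],[-0.05,-0.12,5.5,0,0,0],[-0.05,-0.12,7,0,0,0],[-0.05,-0.12,8.5,0,0,0],[-0.05,-0.12,10,0,0,0],[-0.05,-0.12,11,0,0,0],[-0.05,-0.12,11,0,0,0],[-0.05,-0.12,11,0,0,0]]]' 3
python3 -m handwheel '[[[0,0,0,0,0,0],[0,0,0,0,0,0],[0,0,0,0,0,0],[0,0,0,0,0,0],[0,0,0,0,0,0],[0,0,0,0,0,0],[0,0,0,0,0,0],[0,0,0,0,0,0],[0,0,0,0,0,0],[0,0,0,0,0,0]]]' 0.4 50
python3 -m handwheel '[[[0,0,-1,0,0,0],[0,0,-2,0,0,0],[0,0,-4,0,0,0],[0,0,-6,0,0,0],[0,0,-8,0,0,0],[0,0,-10,0,0,0],[0,0,-13,0,0,0],[0,0,-13,0,0,0],[0,0,-13,0,0,0],[0,0,-13,0,0,0]]]'
python3 - <<'E'
from h import *
rel([.4662,.0227,.19],-.036)
E
```

```text
t: 36.68
ee_pos: [0.5185, -0.3038, 0.0511]
orientation: [-0.001, 0.72, 0.694, -0.0]
contact_force: [0.8, -0.8, 0.7]
width: 0.35
gripper_force: 0.0
t: 37.52
ee_pos: [0.5196, -0.3044, 0.0527]
orientation: [0.001, 0.72, 0.694, 0.0]
contact_force: [-0.7, 0.5, 6.1]
width: 0.097
gripper_force: 49.1
t: 38.35
ee_pos: [0.5186, -0.3035, 0.1816]
orientation: [-0.0, 0.72, 0.694, 0.0]
contact_force: [0.6, 0.6, -1.4]
width: 0.097
gripper_force: 48.9
row [32.41 -6.41 -0.81] [-0.001 -0.001  0.   ] | at [ 0.5186 -0.3035  0.1816] psi -0.036 w 0.097 f [ 0.6  0.6 -1.4] t 38.4
```

```bash
python3 -m handwheel '[[[2.5,-0.5,-0.5,0,0,0],[5.8,-1.1,-0.7,0,0,0],[9.2,-1.8,-0.7,0,0,0],[12.7,-2.5,-0.7,0,0,0],[16.2,-3.2,-0.7,0,0,0],[19.7,-3.9,-0.7,0,0,0],[23.2,-4.6,-0.7,0,0,0],[26.7,-5.3,-0.7,0,0,0],[30,-5.9,-0.7,0,0,0],[32.4,-6.4,-0.7,0,0,0]]]'
python3 -m handwheel '[[[0,0,0,0,0,0],[0,0,0.5,0,0,0],[0,0,2,0,0,0],[0,0,4,0,0,0],[0,0,6,0,0,0],[0,0,8,0,0,0],[0,0,9.5,0,0,0],[0,0,9.5,0,0,0],[0,0,9.5,0,0,0],[0,0,9.5,0,0,0]]]'
python3 -c "
from hov import *
hov('w12.png',(.4662,.0227),.0137,.0125,.0525)"
```

```text
t: 39.18
ee_pos: [0.4645, 0.0261, 0.1873]
orientation: [-0.002, 0.718, 0.696, -0.001]
contact_force: [0.1, 0.8, -1.0]
width: 0.097
gripper_force: 48.9
t: 40.02
ee_pos: [0.4672, 0.021, 0.0942]
orientation: [0.0, 0.72, 0.694, 0.0]
contact_force: [0.8, 0.1, -0.8]
width: 0.103
gripper_force: 48.9
row [ 0.13 -0.14 -0.  ] [ 0.002  0.    -0.001] | at [0.4676 0.0213 0.0946] psi -0.037 w 0.099 f [-0.7 -0.1 -1.2] t 40.1
pred rim [252.4 201.4]
col 252 [(191, 92, 252), (193, 96, 252), (195, 96, 252), (197, 96, 252), (199, 97, 251), (201, 115, 227), (203, 116, 158), (205, 115, 159), (207, 115, 159), (209, 114, 157), (211, 115, 158), (213, 114, 157), (215, 115, 157), (217, 94, 146), (219, 2, 111), (221, 2, 114), (223, 4, 126), (225, 4, 182)]
rows [(np.int64(306), np.int64(330), 158), (np.int64(306), np.int64(336), 162), (np.int64(305), np.int64(340), 166), (np.int64(305), np.int64(340), 170), (np.int64(305), np.int64(340), 174), (np.int64(305), np.int64(340), 178)]
front px 316.5 150 bit y 0.0569
  x mid 0.5004 w 0.012  x mid 0.502 w 0.015  x mid 0.5028 w 0.0176  x mid 0.5028 w 0.0177  x mid 0.5029 w 0.0177  x mid 0.5029 w 0.0178
```

```bash
sed -i 's/i=1+np.argmax(st\[1:,4\])/k2=lab[205:245,60:90]; i=np.bincount(k2[k2>0]).argmax()/' hov.py; python3 -c "
from hov import *
hov('w13.png',(.4662,.0227),.0137,.0125,.0525)" | grep -v col
```

```text
row [ 0.1  -0.16 -0.  ] [ 0.002 -0.    -0.001] | at [0.4677 0.0216 0.0948] psi -0.037 w 0.103 f [ 0.5  0.3 -0.4] t 40.1
pred rim [251.6 201.8]
rows [(np.int64(240), np.int64(273), 226), (np.int64(239), np.int64(276), 230), (np.int64(240), np.int64(276), 234), (np.int64(234), np.int64(278), 238), (np.int64(233), np.int64(279), 242), (np.int64(233), np.int64(279), 246)]
front px 255.0 218 bit y 0.02
  x mid 0.4689 w 0.0176  x mid 0.4693 w 0.0198  x mid 0.4695 w 0.0194  x mid 0.4684 w 0.0238  x mid 0.4683 w 0.025  x mid 0.4682 w 0.0251
```

```bash
python3 -m handwheel '[[[0.2,-0.15,0,0,0,0],[0.24,-0.2,0.3,0,0,0],[0.24,-0.2,0.8,0,0,0],[0.24,-0.2,1.2,0,0,0],[0.24,-0.2,1.5,0,0,0],[0.24,-0.2,1.8,0,0,0],[0.24,-0.2,2.1,0,0,0],[0.24,-0.2,2.1,0,0,0],[0.24,-0.2,2.1,0,0,0],[0.24,-0.2,2.1,0,0,0]]]'
python3 - <<'E'
from h import *
rel([.4662,.024,.0640],-.036)
E
```

```text
t: 40.95
ee_pos: [0.465, 0.0243, 0.0727]
orientation: [0.0, 0.72, 0.694, -0.0]
contact_force: [1.3, -0.5, -2.0]
width: 0.096
gripper_force: 48.7
row [-0.03  0.12  0.87] [ 0.  0. -0.] | at [0.465  0.0243 0.0727] psi -0.036 w 0.096 f [ 1.3 -0.5 -2. ] t 41.0
```

```bash
python3 -m handwheel '[[[0,0.05,0.2,0,0,0],[0,0.05,0.4,0,0,0],[0,0.05,0.6,0,0,0],[0,0.05,0.8,0,0,0],[0,0.05,0.9,0,0,0],[0,0.05,0.9,0,0,0],[0,0.05,0.9,0,0,0],[0,0.05,0.9,0,0,0],[0,0.05,0.9,0,0,0],[0,0.05,0.9,0,0,0]]]'
python3 -m handwheel '[[[0,0,0,0,0,0],[0,0,0,0,0,0],[0,0,0,0,0,0],[0,0,0,0,0,0],[0,0,0,0,0,0],[0,0,0,0,0,0],[0,0,0,0,0,0],[0,0,0,0,0,0],[0,0,0,0,0,0],[0,0,0,0,0,0]]]' 2.6
python3 -m handwheel '[[[0,0,-1,0,0,0],[0,0,-2,0,0,0],[0,0,-4,0,0,0],[0,0,-7,0,0,0],[0,0,-10,0,0,0],[0,0,-12,0,0,0],[0,0,-12,0,0,0],[0,0,-12,0,0,0],[0,0,-12,0,0,0],[0,0,-12,0,0,0]]]'
python3 - <<'E'
from h import *
rel([.435,-.291,.16],-.036)
E
```

```text
t: 41.78
ee_pos: [0.4654, 0.0245, 0.0647]
orientation: [-0.0, 0.72, 0.694, 0.0]
contact_force: [-0.6, -1.5, 7.0]
width: 0.096
gripper_force: 50.0
t: 42.62
ee_pos: [0.4653, 0.0246, 0.0638]
orientation: [0.0, 0.72, 0.694, 0.0]
contact_force: [0.0, -0.1, -0.2]
width: 0.307
gripper_force: 0.0
t: 43.45
ee_pos: [0.4643, 0.0246, 0.183]
orientation: [-0.001, 0.72, 0.694, -0.001]
contact_force: [0.1, -1.2, 0.4]
width: 0.307
gripper_force: 0.0
row [-31.64  -1.79   2.31] [-0.002  0.    -0.   ] | at [0.4643 0.0246 0.183 ] psi -0.036 w 0.307 f [ 0.1 -1.2  0.4] t 43.5
```

Bit_25 met the recess floor at the right height. Bit_20 is next.

```bash
python3 -m handwheel '[[[-3,-0.1,0,0,0,0],[-6.6,-0.3,0,0,0,0],[-10.2,-0.5,0,0,0,0],[-13.8,-0.7,0,0,0,0],[-17.4,-0.9,0,0,0,0],[-21,-1.1,0,0,0,0],[-24.6,-1.3,0,0,0,0],[-28.2,-1.5,0.5,0,0,0],[-31,-1.7,1,0,0,0],[-31.6,-1.8,2,0,0,0]]]'
python3 -m handwheel '[[[0,0,0.2,0,0,0],[0,0,0.2,0,0,0],[0,0,0.2,0,0,0],[0,0,0.2,0,0,0],[0,0,0.2,0,0,0],[0,0,0.2,0,0,0],[0,0,0.2,0,0,0],[0,0,0.2,0,0,0],[0,0,0.2,0,0,0],[0,0,0.2,0,0,0]]]' 3
python3 - <<'E'
from bits import *
im,m=snap('wrist','w14.png')
for th in (95,115): bits(im,m,[(.435,-.291)],th)
rel([.435,-.291,.0515],-.036)
E
```

```text
t: 44.28
ee_pos: [0.4335, -0.2975, 0.1637]
orientation: [0.002, 0.723, 0.691, -0.002]
contact_force: [-0.1, -1.2, -0.3]
width: 0.3
gripper_force: 0.0
t: 45.12
ee_pos: [0.436, -0.2905, 0.1619]
orientation: [0.0, 0.72, 0.694, 0.0]
contact_force: [1.1, -1.4, 0.2]
width: 0.354
gripper_force: 0.0
seed (0.435, -0.291) px [254. 190.] D mm 19.4 cutter [ 0.4347 -0.2876] shanktop [ 0.4346 -0.2899] pix 0.88
seed (0.435, -0.291) px [254. 190.] D mm 19.3 cutter [ 0.4346 -0.2885] shanktop [ 0.4347 -0.2899] pix 0.88
row [-0.04 -0.09 11.04] [0. 0. 0.] | at [ 0.4359 -0.2906  0.1619] psi -0.036 w 0.351 f [ 1.  -0.3 -0.9] t 45.2
```

```bash
python3 -m handwheel '[[[0.1,-0.1,1,0,0,0],[0.1,-0.12,2.5,0,0,0],[0.1,-0.12,4,0,0,0],[0.1,-0.12,5.5,0,0,0],[0.1,-0.12,7,0,0,0],[0.1,-0.12,8.5,0,0,0],[0.1,-0.12,10,0,0,0],[0.1,-0.12,10.95,0,0,0],[0.1,-0.12,10.95,0,0,0],[0.1,-0.12,10.95,0,0,0]]]' 3
python3 -m handwheel '[[[0,0,0,0,0,0],[0,0,0,0,0,0],[0,0,0,0,0,0],[0,0,0,0,0,0],[0,0,0,0,0,0],[0,0,0,0,0,0],[0,0,0,0,0,0],[0,0,0,0,0,0],[0,0,0,0,0,0],[0,0,0,0,0,0]]]' 0.4 50
python3 -m handwheel '[[[0,0,-1,0,0,0],[0,0,-2,0,0,0],[0,0,-4,0,0,0],[0,0,-6,0,0,0],[0,0,-8,0,0,0],[0,0,-10,0,0,0],[0,0,-13,0,0,0],[0,0,-13,0,0,0],[0,0,-13,0,0,0],[0,0,-13,0,0,0]]]'
python3 - <<'E'
from h import *
rel([.4648,-.0152,.19],-.036)
E
```

```text
t: 46.0
ee_pos: [0.4343, -0.2894, 0.0518]
orientation: [-0.001, 0.72, 0.694, -0.0]
contact_force: [0.0, 0.8, 0.1]
width: 0.349
gripper_force: 0.0
t: 46.83
ee_pos: [0.4353, -0.2899, 0.053]
orientation: [0.001, 0.72, 0.694, 0.0]
contact_force: [0.1, -0.0, 5.8]
width: 0.099
gripper_force: 49.1
t: 47.67
ee_pos: [0.4344, -0.2892, 0.1823]
orientation: [-0.0, 0.72, 0.694, 0.0]
contact_force: [-0.3, 0.3, -1.6]
width: 0.1
gripper_force: 49.0
row [27.49  2.05 -0.76] [-0.    -0.001  0.   ] | at [ 0.4344 -0.2892  0.1823] psi -0.036 w 0.1 f [-0.3  0.3 -1.6] t 47.7
```

```bash
python3 -m handwheel '[[[2.5,0.2,-0.5,0,0,0],[5.5,0.4,-0.7,0,0,0],[8.5,0.6,-0.7,0,0,0],[11.5,0.9,-0.7,0,0,0],[14.5,1.1,-0.7,0,0,0],[17.5,1.3,-0.7,0,0,0],[20.5,1.5,-0.7,0,0,0],[23.5,1.7,-0.7,0,0,0],[26,1.9,-0.7,0,0,0],[27.5,2,-0.7,0,0,0]]]'
python3 -m handwheel '[[[0,0,0,0,0,0],[0,0,0.5,0,0,0],[0,0,2,0,0,0],[0,0,4,0,0,0],[0,0,6,0,0,0],[0,0,8,0,0,0],[0,0,9.5,0,0,0],[0,0,9.5,0,0,0],[0,0,9.5,0,0,0],[0,0,9.5,0,0,0]]]'
python3 -m handwheel '[[[0,0,0,0,0,0],[0,0,0,0,0,0],[0,0,0,0,0,0],[0,0,0,0,0,0],[0,0,0,0,0,0],[0,0,0,0,0,0],[0,0,0,0,0,0],[0,0,0,0,0,0],[0,0,0,0,0,0],[0,0,0,0,0,0]]]'
python3 -c "
from hov import *
hov('w15.png',(.4648,-.0152),.0112,.010,.0525)"
```

```text
t: 48.5
ee_pos: [0.4635, -0.0113, 0.1878]
orientation: [-0.002, 0.718, 0.696, -0.001]
contact_force: [0.1, -0.1, -0.6]
width: 0.1
gripper_force: 49.0
t: 49.33
ee_pos: [0.4649, -0.0168, 0.0948]
orientation: [0.001, 0.72, 0.694, 0.0]
contact_force: [-0.3, 0.7, -0.4]
width: 0.099
gripper_force: 49.0
t: 50.17
ee_pos: [0.4646, -0.0154, 0.0943]
orientation: [-0.0, 0.72, 0.694, -0.0]
contact_force: [-0.5, -1.0, -0.6]
width: 0.097
gripper_force: 49.0
row [ 0.02  0.02 -0.  ] [-0.  0.  0.] | at [ 0.4646 -0.0154  0.0943] psi -0.036 w 0.097 f [-0.6  0.5 -0.4] t 50.2
pred rim [254.6 207.5]
col 255 [(197, 105, 246), (199, 106, 246), (201, 105, 246), (203, 105, 246), (205, 105, 245), (207, 117, 213), (209, 115, 151), (211, 116, 152), (213, 116, 152), (215, 116, 152), (217, 116, 152), (219, 95, 142), (221, 2, 112), (223, 2, 117), (225, 6, 125), (227, 5, 163), (229, 3, 188), (231, 4, 183)]
rows [(np.int64(241), np.int64(271), 228), (np.int64(239), np.int64(272), 232), (np.int64(239), np.int64(273), 236), (np.int64(234), np.int64(279), 240), (np.int64(233), np.int64(279), 244), (np.int64(232), np.int64(280), 248)]
front px 255.0 220 bit y -0.0155
  x mid 0.4655 w 0.0161  x mid 0.4652 w 0.0178  x mid 0.4654 w 0.0184  x mid 0.4656 w 0.0244  x mid 0.4652 w 0.0251  x mid 0.4651 w 0.0263
```

```bash
python3 -m handwheel '[[[0.03,-0.05,0,0,0,0],[0.03,-0.05,0.3,0,0,0],[0.03,-0.05,0.8,0,0,0],[0.03,-0.05,1.2,0,0,0],[0.03,-0.05,1.5,0,0,0],[0.03,-0.05,1.8,0,0,0],[0.03,-0.05,2.1,0,0,0],[0.03,-0.05,2.1,0,0,0],[0.03,-0.05,2.1,0,0,0],[0.03,-0.05,2.1,0,0,0]]]'
python3 - <<'E'
from h import *
rel([.4645,-.0152,.0640],-.036)
E
```

```text
t: 51.05
ee_pos: [0.4643, -0.0151, 0.0734]
orientation: [0.0, 0.72, 0.694, 0.0]
contact_force: [-0.1, -0.1, 0.2]
width: 0.097
gripper_force: 49.0
row [-0.    0.02  0.94] [0. 0. 0.] | at [ 0.4643 -0.0151  0.0734] psi -0.036 w 0.097 f [-0.1 -0.1  0.2] t 51.0
```

```bash
python3 -m handwheel '[[[0,0,0.2,0,0,0],[0,0,0.4,0,0,0],[0,0,0.6,0,0,0],[0,0,0.8,0,0,0],[0,0,0.95,0,0,0],[0,0,0.95,0,0,0],[0,0,0.95,0,0,0],[0,0,0.95,0,0,0],[0,0,0.95,0,0,0],[0,0,0.95,0,0,0]]]'
python3 -m handwheel '[[[0,0,0,0,0,0],[0,0,0,0,0,0],[0,0,0,0,0,0],[0,0,0,0,0,0],[0,0,0,0,0,0],[0,0,0,0,0,0],[0,0,0,0,0,0],[0,0,0,0,0,0],[0,0,0,0,0,0],[0,0,0,0,0,0]]]' 2.6
python3 -m handwheel '[[[0,0,-1,0,0,0],[0,0,-2,0,0,0],[0,0,-4,0,0,0],[0,0,-7,0,0,0],[0,0,-10,0,0,0],[0,0,-13,0,0,0],[0,0,-16,0,0,0],[0,0,-16,0,0,0],[0,0,-16,0,0,0],[0,0,-16,0,0,0]]]'
python3 - <<'E'
from h import *
rel([.4096,-.1568,.12],-.036)
im,m=snap('wrist','w16.png'); it,mt=snap('top','t4.png')
cv2.imwrite('pics/w16c.png',np.hstack([im[40:340,130:400],cv2.copyMakeBorder(cv2.resize(it[155:245,290:390],None,fx=3,fy=3),0,30,0,0,0)]))
print([ (proj(m,[[.4628+s*.0365,-.0712+s*.9993,.026]])[0]-[130,40]).round(0) for s in(.056,.094,.134,.178,.226)])
E
```

```text
t: 51.88
ee_pos: [0.4643, -0.0151, 0.0649]
orientation: [-0.0, 0.72, 0.694, 0.0]
contact_force: [-2.9, 0.7, 10.1]
width: 0.103
gripper_force: 50.1
t: 52.72
ee_pos: [0.4642, -0.0151, 0.0638]
orientation: [0.0, 0.72, 0.694, 0.0]
contact_force: [-0.0, 0.3, 0.2]
width: 0.308
gripper_force: 0.0
t: 53.55
ee_pos: [0.4639, -0.0151, 0.2241]
orientation: [-0.0, 0.72, 0.694, 0.0]
contact_force: [-0.4, 0.4, -0.3]
width: 0.309
gripper_force: 0.0
row [-14.36  -4.92  10.4 ] [ 0.    -0.001 -0.   ] | at [ 0.4639 -0.0151  0.2241] psi -0.036 w 0.309 f [-0.4  0.4 -0.3] t 53.5
[array([126., 134.]), array([126.,  97.]), array([126.,  54.]), array([126.,   4.]), array([127., -57.])]
```

View pics/w16c.png

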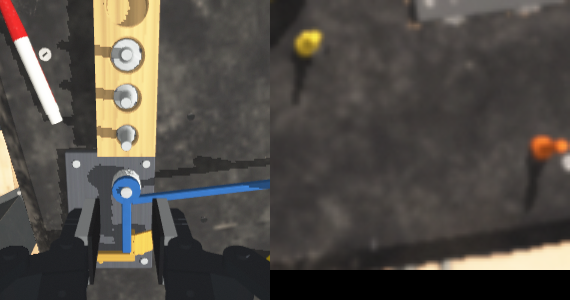

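All is as wanted: bits 30, 25 and 20 are centred in their recesses at (126,54), (126,97) and (126,134). The keeper is still hooked and the bench holds only the look-alikes. Now I move over the red pad.

```bash
python3 -m handwheel '[[[-2.5,-0.8,0,0,0,0],[-5.5,-1.8,0,0,0,0],[-8.5,-2.8,0,0,0,0],[-11.5,-3.9,1,0,0,0],[-14,-4.8,3,0,0,0],[-14.4,-4.95,6,0,0,0],[-14.4,-4.95,9,0,0,0],[-14.4,-4.95,10.4,0,0,0],[-14.4,-4.95,10.4,0,0,0],[-14.4,-4.95,10.4,0,0,0]]]' 0
python3 -m handwheel '[[[0,0,0,0,0,0],[0,0,0,0,0,0],[0,0,0,0,0,0],[0,0,0,0,0,0],[0,0,0,0,0,0],[0,0,0,0,0,0],[0,0,0,0,0,0],[0,0,0,0,0,0],[0,0,0,0,0,0],[0,0,0,0,0,0]]]'
python3 - <<'E'
from h import *
rel([.409,-.157,.068],-.036)
E
```

```text
t: 54.48
ee_pos: [0.4082, -0.1571, 0.1187]
orientation: [-0.001, 0.72, 0.694, -0.001]
contact_force: [0.3, 0.2, -0.5]
width: -0.002
gripper_force: 0.0
t: 55.32
ee_pos: [0.4095, -0.1572, 0.1198]
orientation: [-0.0, 0.72, 0.694, -0.0]
contact_force: [-0.0, 0.6, 0.3]
width: -0.0
gripper_force: 0.0
row [ 0.02 -0.05  5.18] [-0. -0.  0.] | at [ 0.4095 -0.1572  0.1198] psi -0.036 w -0.0 f [-0.   0.6  0.3] t 55.3
```

```bash
python3 -m handwheel '[[[0,0,1.5,0,0,0],[0,0,3,0,0,0],[0,0,4.5,0,0,0],[0,0,5.2,0,0,0],[0,0,5.6,0,0,0],[0,0,6,0,0,0],[0,0,6.3,0,0,0],[0,0,6.5,0,0,0],[0,0,6.5,0,0,0],[0,0,6.5,0,0,0]]]'
python3 - <<'E'
from h import *
rel([.409,-.157,.2],-.036)
im,m=snap('top','t5.png')
hsv=cv2.cvtColor(im,cv2.COLOR_BGR2HSV); k=cv2.inRange(hsv,(100,120,60),(125,255,255))
print('blue over row',cv2.countNonZero(k[195:215,155:235]),'blue open side',cv2.countNonZero(k[150:185,238:258]))
E
```

```text
t: 56.15
ee_pos: [0.4098, -0.1574, 0.0551]
orientation: [0.0, 0.72, 0.694, 0.0]
contact_force: [-1.6, 0.6, 1.9]
width: -0.005
gripper_force: 1.0
row [  0.03  -0.07 -14.49] [0.001 0.    0.   ] | at [ 0.4098 -0.1574  0.0551] psi -0.036 w -0.005 f [-1.6  0.6  1.9] t 56.1
blue over row 38 blue open side 0
```

```bash
python3 -m handwheel '[[[0,0,-2,0,0,0],[0,0,-5,0,0,0],[0,0,-8,0,0,0],[0,0,-11,0,0,0],[0,0,-14,0,0,0],[0,0,-17,0,0,0],[0,0,-20,0,0,0],[0,0,-20,0,0,0],[0,0,-20,0,0,0],[0,0,-20,0,0,0]]]'
python3 - <<'E'
from h import *
rel([.409,-.157,.25],-.036)
im,m=snap('wrist','w17.png'); it,mt=snap('top','t6.png')
cv2.imwrite('pics/w17c.png',np.hstack([im[0:330,120:400],cv2.copyMakeBorder(cv2.resize(it[160:250,140:300],None,fx=3,fy=3),0,60,0,0,0)]))
E
```

```text
t: 57.03
ee_pos: [0.4095, -0.157, 0.2545]
orientation: [-0.0, 0.72, 0.694, 0.0]
contact_force: [-0.3, 0.2, -0.5]
width: 0.001
gripper_force: 0.0
row [-0.   -0.05  0.45] [ 0. -0.  0.] | at [ 0.4095 -0.157   0.2545] psi -0.036 w 0.001 f [-0.3  0.2 -0.5] t 57.0
```

View pics/w17c.png

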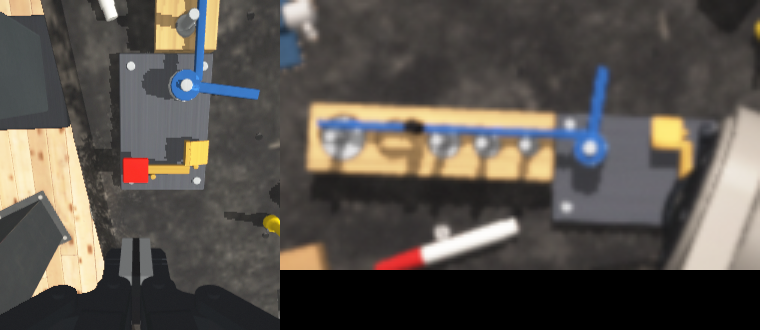

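The keeper is shut along the row, with the four bits seated under it in recesses 20, 25, 30 and 40. The robot is clear of everything.

```bash
python3 -c "
from station import bot
print(bot.job_done())"
```

```text
the job is handed in; nothing more can be done
None
```

I put the four bits that were out (20, 25, 30 and 40 mm; no 35 mm bit was present) home in their own recesses with the keeper hooked open, then pressed the red pad so it snapped shut over them, and handed the job in; no verdict came back.

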